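# Fill the ink case: block and slab on edge beside the slab already there

### The job

Finish packing the small wooden case: the thick ink block and the flat ink slab go in beside the slab that already stands there, so that all three stand on edge side by side, lengthwise in the case and down on its floor. The flat slab must be turned on edge with the help of the V-shaped rest: lay it in the V, let go of it, and take it again the other way. Leave everything else on the bench where it is.

Things in the scene. Friction and masses are not known exactly. Their poses are not given: they have to be found in the camera images.
- case: Shallow open wooden case, fixed to the bench. Outside 80 (x) x 65 (y) x 24 high, walls and floor 6 thick, so the inside is 68 (x) x 53 (y) x 18 deep. Origin at the centre of its underside, z up. Ink pieces stand in it on edge with their length along its x, side by side along its y; on edge they reach 26 above the rim, so they can be held by their two ends above the end walls.
- packed_slab: Black ink slab, 62 (x) x 14 (y) x 44 (z), about 60 g, loose, already standing on edge in the case, its length along the case's x, anywhere from 5 to 19 mm off the middle towards the case's +y side. It can be pushed sideways. Origin at the centre of its underside.
- block: Thick black ink block, 62 (x) x 22 (y) x 44 (z, up), about 90 g, loose, standing on the bench the same way up as it must stand in the case. Origin at the centre of its underside.
- slab_center (a point): Centre of the flat black ink slab, 62 (x) x 44 (y) x 14 (z), about 60 g, loose, at first lying flat on the bench, z up. Axes: x its length, y its width, z its thickness. On edge, y is vertical and the centre is 22 above what it stands on. With its 14 thickness it fills the room left in the case with 3 to spare in all.
- slab: The same flat ink slab; this origin lies at the centre of the face that is underneath at the start.
- rest: Plywood V-shaped rest, fixed to the bench, 36 long (x, along the V), 76 wide (y), open at both ends. Origin at the centre of its underside, z up. The bottom line of the V runs along x at y = 0, 20 above the bench; its two faces slope up at 45 degrees to +y and -y, each 40 long up the slope. A slab laid in it with its broad side on one face and its long edge against the other overhangs by 13 at each end, where fingers have room.
- long_stick: Bystander: black ink stick 95 x 22 x 11 lying on the bench.
- long_stick2: Bystander: another such stick, 95 x 22 x 11.
- jar: Bystander: white jar with a dark lid, diameter 48, 55 high.
- weight: Bystander: round steel paperweight with a knob, diameter 38, 30 high.
- saucer: Bystander: white saucer, diameter 110, 18 high.
- brush: Bystander: wooden brush, 170 long.
Mind the look-alikes: they are no part of the job. Leave any green or orange look-alike of the slab alone.

How it is judged:
By the outcome, as a careful person would: the job done as asked, in the order asked, and still so for the second after the job is handed in, with the robot touching nothing.
It also fails if it takes over 62 s, if anything falls off the work surface, if the arm or the gripper's body presses on something with over 40 N, if the wrist force passes 120 N, or if a joint passes its speed limit or range.

### The arm

A 6-joint arm with a two-finger parallel gripper is mounted at the origin on the work surface. World frame = base frame: x ahead of the robot, y to its left, z up, the work surface at z = 0. Lengths are in m, angles in rad, forces in N, time in s.
With the tool pointing down it reaches from about 0.375 to 0.975 m from the base axis. Payload 3.8 kg.
Tool frame: the origin (TCP) lies on the mounting face of the last link; the fingertips stand ahead of it and the grasp point (between the pads) lies 147 mm ahead of it (tcp_to_tips is the y of the fingertips in the tool frame, in m); y points along the fingers, x is the direction in which the jaws open and shut, and the axes are right-handed (so a half turn about y gives the same grasp; the last joint's range is limited). The gripper opens to 88 mm and grips with 3 to 60 N. Pads are 18 mm wide; open, the fingers measure 123 mm over their backs; the gripper's body (75 mm by 187 mm) begins 45 mm behind the grasp point.
Start: joints at [-1.304, 0.264, 1.604, -0, 1.274, -0.037], TCP at [0.202, -0.644, 0.405] pointing down, gripper open.
Joint ranges: [-2.63, 2.63], [-0.94, 2.18], [0.31, 2.57], [-1.31, 4.45], [0, 2.66], [-2.55, 2.55]. Speed limits (rad/s): [2.57, 2.57, 3.14, 3.14, 3.14, 3.14].

### API

Orientations are given as a unit quaternion [x, y, z, w].
In Python, from rig import * gives the robot as it stands.
- The arm moves only by the shell command python3 -m inch 'ROWS' [OPENING] [FORCE]. ROWS is JSON, one flat list of numbers, 6 for each row, row after row: the shift along the tool's x, y, z in cm, then the turn, a rotation vector about the tool's x, y, z in degrees. A call has 1 to 12 rows; each row is the pose to reach, as a shift and turn from the pose commanded when the call began, along the tool's axes at that moment; what a row does not reach only later rows make up. A row lasts 1/10 s, in which the tool goes at most 50 mm and 8.59 degrees, less where a joint would pass 70% of its speed; a pose out of reach is approached as far as the arm can. A call with a gripper value outside its range is refused whole. OPENING is the opening, from 0 (shut) to 1 (fully open), set as the call begins (- or left out, the last holds). The fingers move at their own pace and stop on an object; FORCE is the grip in N (left out, the last holds). Time passes only in rows, so rows that repeat a pose let the fingers close. It gives the time, the measured TCP pose, the force and the opening at its end, in the units of the state.
- sense(): the state, without advancing time (a new reading comes with each control period).
- read_camera(name): name is "scene" or "side" or "wrist"; returns a dict with "frame" (400x640x3 uint8, red, green, blue), "z_map" (400x640 float32, m along the optical axis (not along the pixel's ray), 0 where there is no reading), "fov_y" (degrees; the focal length in pixels is half the picture's height over the tangent of half this angle, whatever the lens; pixels are square), "cx", "cy" (the principal point, pixels), "D" ([k1, k2, p1, p2, k3] as OpenCV has them; the pictures are not rectified), "extrinsics" (4x4, takes a point from world to camera coordinates); the wrist camera has in their place "tool_from_camera" (4x4, takes a point from camera to tool coordinates, whose origin is the TCP and whose axes are the tool frame's). Camera axes: x right, y down, z forward; pixel columns grow to the right and rows downward; lengths in m; the calibration is good to about 2 mm. A picture is of the moment at which its call begins: read the wrist's pose just before it.
- hand_in(): hands the job in, once; it reports no verdict.
Trained networks look in a picture, given as the dict that the camera call returned (one of the last four; its "shot" number tells which), for a name from the list of things; names that differ only in an ending like _2 or _b are one class to them, and where a whole thing is asked for, a point or a joint stands for the part that bears it (a point fixed in the world has none). Each returns a list of dicts, best first, with "score" (0 to 1); they miss things now and then, are a little off and sometimes report something else, mostly with a low value. They report only what shows in the picture. A call takes as long as a camera call. They do not tell look-alikes from the thing itself.
- search_frame(picture, thing): "pixel" ([column, row] in pixels, amid what is visible of it).
- mark_of(picture, thing): "pixel" ([column, row] in pixels: a listed point, or the origin of a listed thing).
The state is a dict: "time_s": time; "joints": joint angles; "joint_vel": joint speeds; "joint_torque": joint torques, N m; "tool_pos": TCP position; "eef_rot": TCP orientation; "wrist_force": force on the tool from outside, world axes, zero at the start; "ft_torque": the same for the moment, N m; "finger_gap": finger opening in m.
Only numpy, scipy, OpenCV 4.12 (cv2) and the standard library are available. Lean on these libraries where they do the work, as an engineer would, in place of code of your own. Each camera call takes 0.05 s, during which the arm holds its last target.

## Working session

There is one attempt and no reset: what is moved stays moved. The work goes in short steps, Python scripts to look and compute and a shell command to move; the robot and the scene stay as the last step left them, time stands still between calls to the robot, and variables do not carry over. Pictures are saved under pics/ and viewed, and the job is handed in when it is done.

```bash
ls; mkdir -p pics
cat > h.py <<'E'
from rig import *
import numpy as np, cv2
from scipy.spatial.transform import Rotation as R
def K(p):
    f=p["frame"].shape[0]/2/np.tan(np.radians(p["fov_y"])/2)
    return np.array([[f,0,p["cx"]],[0,f,p["cy"]],[0,0,1]])
def T_wc(p,s=None):
    if "extrinsics" in p: return np.linalg.inv(np.array(p["extrinsics"]))
    T=np.eye(4);T[:3,:3]=R.from_quat(s["eef_rot"]).as_matrix();T[:3,3]=s["tool_pos"]
    return T@np.array(p["tool_from_camera"])
def rays(p,px):
    px=np.array(px,float).reshape(-1,1,2)
    n=cv2.undistortPoints(px,K(p),np.array(p["D"],float)).reshape(-1,2)
    return np.c_[n,np.ones(len(n))]
def at_depth(p,px,s=None):
    px=np.atleast_2d(px);r=rays(p,px)
    z=np.array([p["z_map"][int(round(v)),int(round(u))] for u,v in px])
    T=T_wc(p,s);return (r*z[:,None])@T[:3,:3].T+T[:3,3]
def at_z(p,px,z,s=None):
    r=rays(p,px);T=T_wc(p,s);d=r@T[:3,:3].T
    return T[:3,3]+d*((z-T[2,3])/d[:,2])[:,None]
def cloud(p,s=None):
    h,w=p["z_map"].shape
    u,v=np.meshgrid(np.arange(w),np.arange(h))
    r=rays(p,np.c_[u.ravel(),v.ravel()]);T=T_wc(p,s)
    P=(r*p["z_map"].ravel()[:,None])@T[:3,:3].T+T[:3,3]
    P[p["z_map"].ravel()==0]=np.nan
    return P.reshape(h,w,3)
def save(p,n,crop=None,sc=1):
    im=p["frame"][:,:,::-1]
    if crop: im=im[crop[1]:crop[3],crop[0]:crop[2]]
    if sc!=1: im=cv2.resize(im,None,fx=sc,fy=sc,interpolation=cv2.INTER_CUBIC)
    cv2.imwrite("pics/"+n+".png",im)
E
python3 - <<'E'
from h import *
np.set_printoptions(precision=4,suppress=True)
for c in ["scene","side","wrist"]:
    s=sense();p=read_camera(c);save(p,"a_"+c)
    if c=="scene":print(s)
    print(c,T_wc(p,s).round(3).tolist(),p["fov_y"])
    for t in ["case","packed_slab","block","slab_center","slab","rest","long_stick"]:
        print(t,[(np.round(d["pixel"]).tolist(),round(d["score"],2)) for d in mark_of(p,t)[:3]])
E
```

```text
pics
{'time_s': 0.0, 'joints': array([-1.3039,  0.2647,  1.6053,  0.    ,  1.2737, -0.0369]), 'joint_vel': array([ 0.0008,  0.0017,  0.0006, -0.0002, -0.0008, -0.0022]), 'joint_torque': array([ -0.0013, -50.212 , -35.6877,   0.0727,   0.0293,  -0.0002]), 'tool_pos': array([ 0.2018, -0.6438,  0.4034]), 'eef_rot': array([-0.5694,  0.4192, -0.418 ,  0.5704]), 'wrist_force': array([-0.3936, -0.4957, -0.8345]), 'ft_torque': array([-0.0069, -0.0232,  0.017 ]), 'finger_gap': 0.08823508216638527}
scene [[-0.067, 0.55, -0.832, 1.441], [0.998, 0.025, -0.064, 0.08], [-0.015, -0.835, -0.551, 0.662], [0.0, 0.0, 0.0, 1.0]] 48.99279027357908
case [([385.0, 211.0], 0.92)]
packed_slab []
block [([203.0, 208.0], 0.68)]
slab_center [([150.0, 230.0], 0.95), ([193.0, 240.0], 0.79), ([132.0, 267.0], 0.65)]
slab [([179.0, 268.0], 0.88), ([260.0, 194.0], 0.8), ([152.0, 233.0], 0.73)]
rest [([194.0, 242.0], 0.16)]
long_stick [([375.0, 261.0], 0.56)]
side [[-0.763, -0.476, 0.437, 0.043], [-0.646, 0.553, -0.526, 0.582], [0.009, -0.684, -0.729, 0.854], [0.0, 0.0, 0.0, 1.0]] 48.69553157051978
case [([289.0, 276.0], 0.66)]
packed_slab [([288.0, 276.0], 0.78)]
block [([407.0, 162.0], 0.59)]
slab_center [([398.0, 200.0], 0.81), ([390.0, 130.0], 0.76), ([331.0, 133.0], 0.7)]
slab [([398.0, 200.0], 0.91), ([355.0, 118.0], 0.72), ([356.0, 143.0], 0.71)]
rest [([349.0, 211.0], 0.77), ([357.0, 145.0], 0.46), ([239.0, 221.0], 0.19)]
long_stick [([280.0, 202.0], 0.75), ([238.0, 223.0], 0.5), ([354.0, 139.0], 0.2)]
wrist [[0.299, -0.908, -0.292, 0.278], [-0.954, -0.284, -0.093, -0.621], [0.001, 0.307, -0.952, 0.385], [0.0, 0.0, 0.0, 1.0]] 62.488119710123385
case []
packed_slab []
block []
slab_center []
slab []
rest []
long_stick []
```

View pics/a_scene.png

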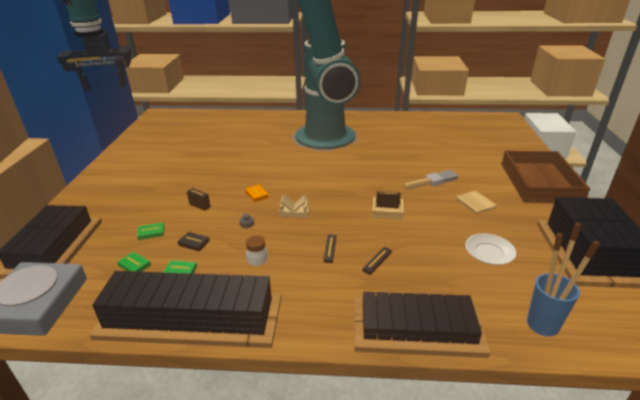

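View pics/a_side.png

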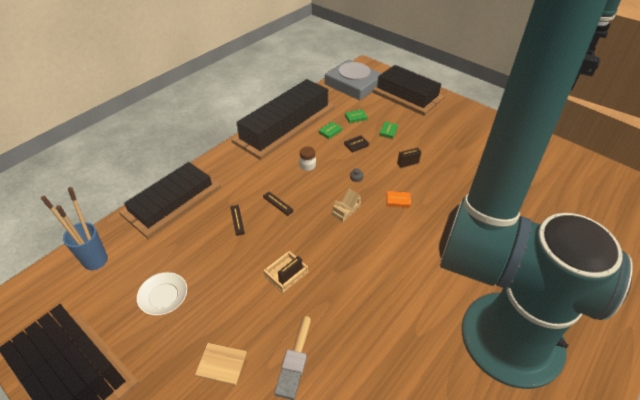

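View pics/a_wrist.png

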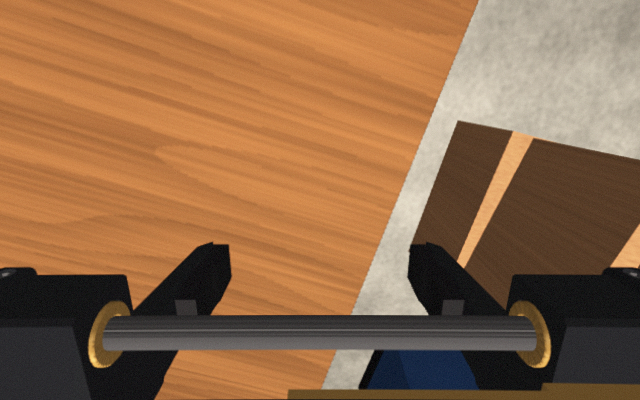

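The pictures show the block at scene (199,199) / side (409,157), the flat black slab at (194,241) / (357,143), the rest at (293,206) / (347,205) and the case with its packed slab at (388,205) / (286,271). The green and orange pieces are decoys.

Run:
```python
from h import *
np.set_printoptions(precision=4,suppress=True)
ps=read_camera("scene");pd=read_camera("side")
box={"scene":{"block":(180,180,220,218),"slab":(174,228,215,254),"rest":(272,188,316,222),"case":(362,182,414,222)},
"side":{"block":(393,144,425,172),"slab":(340,132,373,155),"rest":(328,185,366,225),"case":(258,245,315,296)}}
for n,p in (("scene",ps),("side",pd)):
    C=cloud(p)
    for k,b in box[n].items():
        P=C[b[1]:b[3],b[0]:b[2]].reshape(-1,3);P=P[np.isfinite(P[:,0])]
        zb=np.median(P[P[:,2]<0.006][:,2]) if (P[:,2]<0.006).any() else 0
        Q=P[P[:,2]>zb+.006]
        print(n,k,"bench",zb,"n",len(Q),"top",np.percentile(Q[:,2],[50,90,98]))
        for lo in (0.006,0.02,0.035):
            q=P[P[:,2]>zb+lo]
            if len(q)<8: continue
            r=cv2.minAreaRect((q[:,:2]*1000).astype(np.float32));print("   lo",lo,len(q),r)
for n,p,l in (("scene",ps,[(170,170,330,260),(360,180,420,230)]),("side",pd,[(320,120,440,230),(250,235,330,305)])):
    for i,b in enumerate(l): save(p,f"b_{n}{i}",b,5)
```

```text
scene block bench 0.0008652047450575795 n 346 top [0.0333 0.0451 0.0464]
   lo 0.006 346 ((467.7234191894531, -319.3092956542969), (65.71287536621094, 25.135726928710938), 63.772499084472656)
   lo 0.02 255 ((467.662841796875, -319.43231201171875), (65.43861389160156, 25.135726928710938), 63.772499084472656)
   lo 0.035 155 ((467.662841796875, -319.43231201171875), (65.43861389160156, 25.135726928710938), 63.772499084472656)
scene slab bench 0.0010059381195786643 n 360 top [0.0146 0.0163 0.0174]
   lo 0.006 360 ((629.1802368164062, -284.1908264160156), (64.89274597167969, 47.2462272644043), 70.88079833984375)
scene rest bench 0.0010398448547659367 n 488 top [0.0271 0.045  0.0489]
   lo 0.006 488 ((489.73907470703125, -57.48114776611328), (76.44420623779297, 42.416927337646484), 87.32249450683594)
   lo 0.02 304 ((489.2357482910156, -57.05189514160156), (70.0704116821289, 41.72736358642578), 88.01571655273438)
   lo 0.035 126 ((487.85125732421875, -57.8392448425293), (40.61383056640625, 65.3766098022461), 0.09147331863641739)
scene case bench 0.0011373296797034804 n 756 top [0.0227 0.
[... 1118 characters left out ...]
0625, 77.33047485351562), 6.641074180603027)
   lo 0.02 372 ((487.5284729003906, -53.80430603027344), (38.888572692871094, 76.26533508300781), 0.4076710343360901)
   lo 0.035 161 ((486.9501647949219, -55.2026252746582), (37.323856353759766, 69.0538101196289), 0.9123523235321045)
side case bench 0.0009726474680866737 n 954 top [0.0236 0.0504 0.0528]
   lo 0.006 954 ((476.9662170410156, 189.21922302246094), (81.2453384399414, 79.9356689453125), 85.84249877929688)
   lo 0.02 602 ((470.9595947265625, 189.72955322265625), (81.21171569824219, 67.09994506835938), 85.62655639648438)
   lo 0.035 231 ((454.96856689453125, 189.72398376464844), (63.00703811645508, 16.617910385131836), 87.51679992675781)
```

View pics/b_scene0.png

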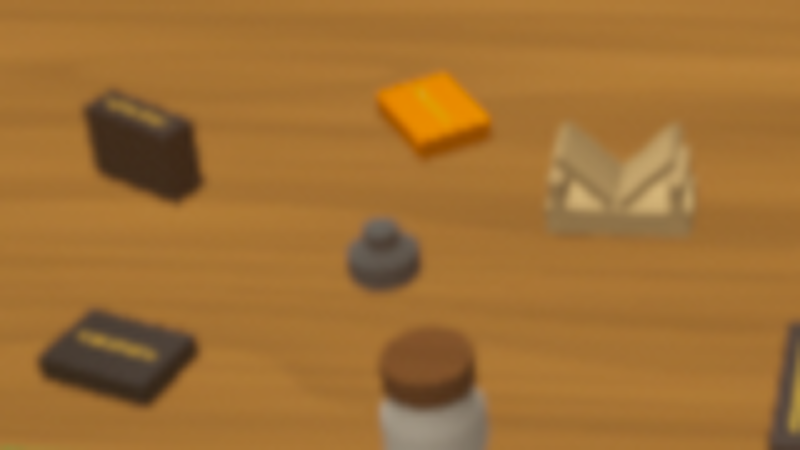

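View pics/b_side0.png

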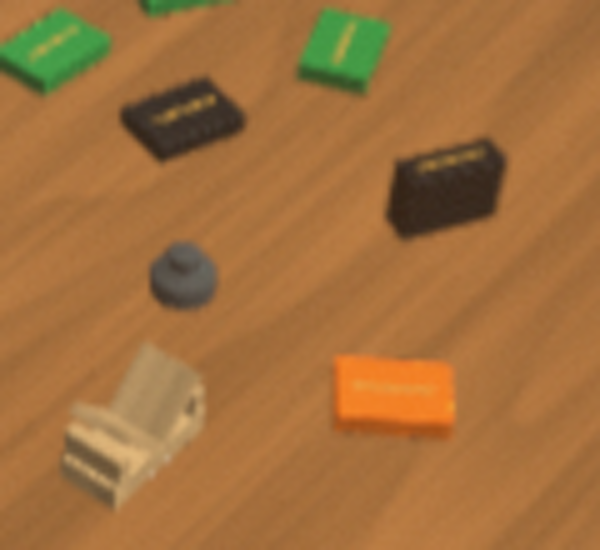

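View pics/b_side1.png

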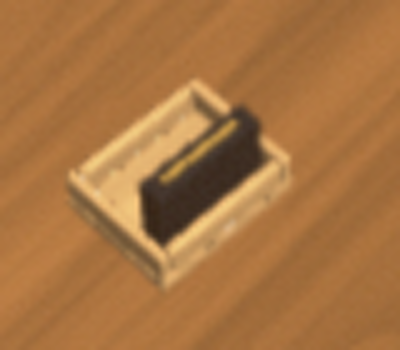

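```bash
cat >> h.py <<'E'
def plan(gp,jaw_deg,tilt_axis=None,tilt_deg=0,s=None,flip=False):
    """gp: grasp point world (m). jaw_deg: world yaw of tool x. approach down then tilted about world axis. prints shift cm & rotvec deg"""
    s=s or sense()
    R0=R.from_quat(s["eef_rot"]);p0=np.array(s["tool_pos"])
    best=[]
    for f in (0,180):
        j=np.radians(jaw_deg+f);x=np.array([np.cos(j),np.sin(j),0]);a=np.array([0,0,-1.])
        R1=R.from_matrix(np.c_[x,a,np.cross(x,a)])
        if tilt_deg: R1=R.from_rotvec(np.radians(tilt_deg)*np.array(tilt_axis,float)/np.linalg.norm(tilt_axis))*R1
        p1=np.array(gp)-R1.as_matrix()[:,1]*0.147
        d=R0.inv().apply(p1-p0)*100; rv=(R0.inv()*R1).as_rotvec(degrees=True)
        best.append((np.linalg.norm(rv),d,rv))
    best.sort(key=lambda t:t[0])
    if flip: best=best[::-1]
    n,d,rv=best[0]
    print("shift",d.round(2),"rot",rv.round(1),"| rows",np.ceil(max(n/8.59,np.linalg.norm(d)/5)), "| alt rot",best[1][2].round(1),"shift",best[1][1].round(2))
    return d,rv
def gpnow(s=None):
    s=s or sense();M=R.from_quat(s["eef_rot"]).as_matrix();return np.array(s["tool_pos"])+M[:,1]*.147,M
E
python3 - <<'E'
from h import *
import rig
print([n for n in dir(rig) if not n.startswith('_')]); print(getattr(rig,'tcp_to_tips',None))
np.set_printoptions(precision=3,suppress=True)
p=read_camera("wrist");print(np.array(p["tool_from_camera"]),p["D"])
print(gpnow())
plan([0.40,-0.28,0.20],61)
plan([0.466,-0.319,0.15],61)
E
```

```text
['IKError', 'hand_in', 'mark_of', 'read_camera', 'search_frame', 'sense', 'tcp_to_tips']
0.166
[[ 1.    -0.     0.001  0.001]
 [-0.001 -0.307  0.952  0.02 ]
 [-0.    -0.952 -0.307  0.079]
 [ 0.     0.     0.     1.   ]] [0.018 0.    0.    0.    0.   ]
(array([ 0.202, -0.644,  0.258]), array([[ 0.299,  0.   ,  0.954],
       [-0.954, -0.   ,  0.299],
       [ 0.   , -1.   ,  0.   ]]))
shift [-28.82   5.77  29.79] rot [-0.  46.4  0. ] | rows 9.0 | alt rot [   0.  -133.6    0. ] shift [-28.82   5.77  29.79]
shift [-23.12  10.77  34.92] rot [-0.  46.4  0. ] | rows 9.0 | alt rot [   0.  -133.6    0. ] shift [-23.12  10.77  34.92]
```

```bash
python3 -m inch '[-23.1,8,34.9,0,46.4,0,-23.1,8,34.9,0,46.4,0,-23.1,8,34.9,0,46.4,0,-23.1,8,34.9,0,46.4,0,-23.1,8,34.9,0,46.4,0,-23.1,8,34.9,0,46.4,0,-23.1,8,34.9,0,46.4,0,-23.1,8,34.9,0,46.4,0,-23.1,8,34.9,0,46.4,0,-23.1,8,34.9,0,46.4,0,-23.1,8,34.9,0,46.4,0]' 1
python3 - <<'E'
from h import *
s=sense();p=read_camera("wrist");save(p,"c_wrist");print(gpnow(s)[0],s["joints"].round(3))
C=cloud(p,s)
P=C.reshape(-1,3);ok=np.isfinite(P[:,0]);
m=ok&(P[:,2]>.038)&(P[:,2]<.052)&(np.linalg.norm(P[:,:2]-[.466,-.319],axis=1)<.05)
print(m.sum(),np.median(P[m,2]),cv2.minAreaRect((P[m,:2]*1000).astype(np.float32)))
print(mark_of(p,"block"))
E
```

```text
time_s: 2.45
tool_pos: [0.4661, -0.3188, 0.3247]
eef_rot: [0.36, -0.609, 0.609, -0.359]
wrist_force: [-0.2, 0.5, -0.4]
finger_gap: 0.0878
[ 0.46605365 -0.31888958  0.17770392] [-6.440e-01  1.210e-01  1.927e+00 -1.000e-03  1.094e+00  1.431e+00]
1954 0.044282554667487734 ((465.121826171875, -320.3778991699219), (61.98042297363281, 21.828495025634766), 61.29464340209961)
[{'pixel': [318.5, 173.6], 'score': 0.68}]
```

View pics/c_wrist.png

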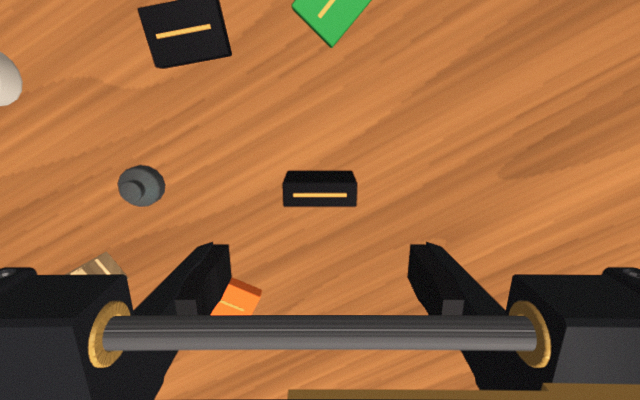

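The block is well seen at (319,185) between the fingers. The weight (141,186) and the black slab (187,30) are clear of it.

Run:
```python
from h import *
plan([.4651,-.3204,.040],61.3)
s=sense();p=read_camera("wrist");C=cloud(p,s);P=C.reshape(-1,3)
m=(P[:,2]>.009)&(P[:,2]<.02)&(np.linalg.norm(P[:,:2]-[.628,-.284],axis=1)<.045)
print("slab",m.sum(),np.median(P[m,2]),cv2.minAreaRect((P[m,:2]*1000).astype(np.float32)))
```

```text
shift [ 0.04 13.81 -0.03] rot [-0.  -0.3  0. ] | rows 3.0 | alt rot [-1.000e-01  1.797e+02 -1.000e-01] shift [ 0.04 13.81 -0.03]
slab 4817 0.014003753247252615 ((627.2618408203125, -286.42364501953125), (63.04459762573242, 44.31050491333008), 71.19427490234375)
```

```bash
python3 -m inch '[0,5,0,0,0,0,0,10,0,0,0,0,0,12.5,0,0,0,0,0,13.8,0,0,0,0,0,13.8,0,0,0,0,0,13.8,0,0,0,0]' 1
python3 - <<'E'
from h import *
plan([.4651,-.3204,.040],61.3)
E
python3 -m inch '[0,0,0,0,0,0,0,0,0,0,0,0,0,0,0,0,0,0,0,0,0,0,0,0,0,0,0,0,0,0,0,0,0,0,0,0]' 0.6 25
python3 -m inch '[0,-1,0,0,0,0,0,-4,0,0,0,0,0,-9,0,0,0,0,0,-12,0,0,0,0,0,-12,0,0,0,0]'
python3 - <<'E'
from h import *
s=sense();print(gpnow(s)[0],s["wrist_force"])
C=cloud(read_camera("side"));P=C[235:310,245:335].reshape(-1,3)
for lo,hi in ((.018,.03),(.042,.056)):
    q=P[(P[:,2]>lo)&(P[:,2]<hi)];r=cv2.minAreaRect((q[:,:2]*1000).astype(np.float32));print(r)
plan([.45,.19,.20],86)
E
```

```text
time_s: 3.2
tool_pos: [0.4663, -0.3204, 0.188]
eef_rot: [0.358, -0.609, 0.61, -0.359]
wrist_force: [-0.5, -0.5, 1.1]
finger_gap: 0.0882
shift [ 0.05  0.1  -0.11] rot [-0.1 -0.4  0. ] | rows 1.0 | alt rot [ -0.  179.6  -0.2] shift [ 0.05  0.1  -0.11]
time_s: 3.8
tool_pos: [0.4663, -0.3195, 0.1878]
eef_rot: [0.359, -0.609, 0.61, -0.359]
wrist_force: [0.1, 1.4, 6.6]
finger_gap: 0.062
time_s: 4.3
tool_pos: [0.4676, -0.3205, 0.3128]
eef_rot: [0.358, -0.606, 0.613, -0.36]
wrist_force: [-0.2, -0.6, -0.9]
finger_gap: 0.0617
[ 0.46887755 -0.32143811  0.16579651] [-0.15488958 -0.62967345 -0.92435117]
((470.2359924316406, 189.6053466796875), (81.03753662109375, 67.32022094726562), 85.48052215576172)
((455.41766357421875, 189.95790100097656), (62.7547492980957, 15.315192222595215), 86.22847747802734)
shift [-43.78  -3.91 -26.14] rot [ -0.3 -25.    0.1] | rows 11.0 | alt rot [ -0.2 155.   -0.4] shift [-43.78  -3.91 -26.14]
```

```bash
python3 -m inch '[-43.8,-3.9,-27.1,0,-25,0,-43.8,-3.9,-27.1,0,-25,0,-43.8,-3.9,-27.1,0,-25,0,-43.8,-3.9,-27.1,0,-25,0,-43.8,-3.9,-27.1,0,-25,0,-43.8,-3.9,-27.1,0,-25,0,-43.8,-3.9,-27.1,0,-25,0,-43.8,-3.9,-27.1,0,-25,0,-43.8,-3.9,-27.1,0,-25,0,-43.8,-3.9,-27.1,0,-25,0,-43.8,-3.9,-27.1,0,-25,0,-43.8,-3.9,-27.1,0,-25,0]'
python3 -m inch '[0,0,0,0,0,0,0,0,0,0,0,0,0,0,0,0,0,0]'
python3 - <<'E'
from h import *
s=sense();p=read_camera("wrist");save(p,"d_wrist");print(gpnow(s)[0],s["joints"].round(3))
C=cloud(p,s);np.save("C.npy",C);P=C.reshape(-1,3)
n=np.linalg.norm(P[:,:2]-[.47,.19],axis=1)<.07
for lo,hi in ((.020,.028),(.044,.054)):
    q=P[n&(P[:,2]>lo)&(P[:,2]<hi)];print(len(q),np.median(q[:,2]),cv2.minAreaRect((q[:,:2]*1000).astype(np.float32)))
E
```

```text
time_s: 5.55
tool_pos: [0.4399, 0.1973, 0.3437]
eef_rot: [-0.484, 0.517, -0.515, 0.482]
wrist_force: [-0.8, -0.3, -0.7]
finger_gap: 0.0618
time_s: 5.85
tool_pos: [0.441, 0.1939, 0.345]
eef_rot: [-0.482, 0.518, -0.517, 0.481]
wrist_force: [0.1, -0.1, -0.4]
finger_gap: 0.0619
[0.44084811 0.19383975 0.19795745] [ 0.363 -0.058  2.071 -0.     1.13   2.005]
1806 0.02404048605626327 ((470.0161437988281, 188.70748901367188), (80.83684539794922, 64.92379760742188), 85.71954345703125)
1222 0.05032788094677168 ((455.3812255859375, 188.78160095214844), (61.8388786315918, 14.174201011657715), 85.59747314453125)
```

View pics/d_wrist.png

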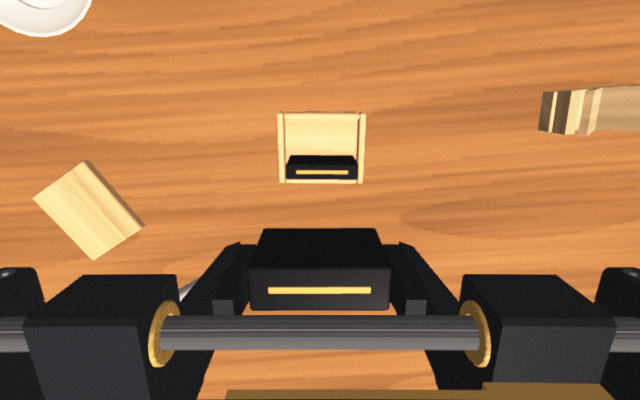

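Run:
```python
from h import *
np.set_printoptions(precision=4,suppress=True)
s=sense();C=np.load("C.npy");g,M=gpnow(s)
Q=(C-np.array(s["tool_pos"]))@M
b=Q[232:308,250:390].reshape(-1,3)
# top face points and front face points
print(np.percentile(b[:,1],[2,20,50,80,98]),np.percentile(b[:,2],[1,20,50,80,99]),np.percentile(b[:,0],[1,99]))
fr=b[(b[:,1]>.150)]; print("front",len(fr),fr.mean(0),np.polyfit(fr[:,0],fr[:,2],1),fr[:,1].max(),fr[:,1].min())
tp=b[b[:,2]<np.median(fr[:,2])-.003]; print("top",len(tp),tp.mean(0),tp[:,2].min(),tp[:,2].max(),np.polyfit(tp[:,2],tp[:,1],1))
# target
c=np.array([.4700,.1887]);yaw=85.7;y=np.radians(yaw);cx=np.array([np.cos(y),np.sin(y)]);cy=np.array([-np.sin(y),np.cos(y)])
zo=0.0
t=c+cy*(-.006)
print(t); plan([*t,.065],yaw); print(M)
```

```text
[nan nan nan nan nan] [nan nan nan nan nan] [nan nan]
front 3959 [0.0015 0.1753 0.0043] [-0.0243  0.0043] 0.34643183926761956 0.1500110879187591
top 4952 [ 0.0015  0.1536 -0.0055] -0.15671829444896876 0.006111129505330639 [-2.6844  0.1389]
[0.476  0.1883]
shift [ 0.32 13.32  3.53] rot [0.  0.2 0. ] | rows 3.0 | alt rot [   0.  -179.8   -0.1] shift [ 0.32 13.32  3.53]
[[-0.0716 -0.0008  0.9974]
 [-0.9974 -0.0004 -0.0716]
 [ 0.0005 -1.     -0.0007]]
```

Run:
```python
from h import *
np.set_printoptions(precision=4,suppress=True)
s=sense();C=np.load("C.npy");g,M=gpnow(s)
Q=(C-np.array(s["tool_pos"]))@M
for r in (235,245,255,262,266,270,275,285,295,303): print(r,Q[r,[262,290,320,350,378]][:,1:].round(4).tolist())
b=Q[228:310,248:392].reshape(-1,3);b=b[np.isfinite(b[:,0])&(abs(b[:,2])<.05)&(b[:,1]<.2)]
fr=b[(b[:,1]>.152)&(b[:,1]<.18)];print("front z",np.median(fr[:,2]),"slope",np.polyfit(fr[:,0],fr[:,2],1)," vs y",np.polyfit(fr[:,1],fr[:,2],1),"ymax",np.percentile(b[:,1],[0.5,99.5]), "x",np.percentile(fr[:,0],[.5,99.5]))
```

```text
235 [[0.1777, 0.0088], [0.1773, 0.0089], [0.1762, 0.0094], [0.1769, 0.0091], [0.1771, 0.009]]
245 [[0.1649, 0.0093], [0.1661, 0.0087], [0.1657, 0.0088], [0.1646, 0.0094], [0.1649, 0.0092]]
255 [[0.1555, 0.0088], [0.154, 0.0096], [0.154, 0.0096], [0.155, 0.009], [0.1538, 0.0097]]
262 [[0.1484, 0.0092], [0.1485, 0.0091], [0.1477, 0.0095], [0.1496, 0.0085], [0.1473, 0.0097]]
266 [[0.1448, 0.0092], [0.1454, 0.0088], [0.1452, 0.009], [0.145, 0.0091], [0.1443, 0.0094]]
270 [[0.1443, 0.0076], [0.1437, 0.0079], [0.1427, 0.0085], [0.1446, 0.0074], [0.144, 0.0077]]
275 [[0.1432, 0.0059], [0.1442, 0.0052], [0.1439, 0.0054], [0.1445, 0.005], [0.1432, 0.0058]]
285 [[0.1422, 0.0017], [0.1427, 0.0013], [0.143, 0.0011], [0.144, 0.0004], [0.1437, 0.0006]]
295 [[0.1434, -0.0041], [0.1436, -0.0043], [0.1436, -0.0043], [0.1433, -0.0041], [0.1427, -0.0037]]
303 [[0.1441, -0.0086], [0.1434, -0.0081], [0.1436, -0.0083], [0.1435, -0.0083], [0.1437, -0.0084]]
front z 0.009128861408280056 slope [0.0021 0.0091]  vs y [-0.0052  0.01  ] ymax [0.1424 0.1861] x [-0.0318  0.0349]
```

Run:
```python
from h import *
s=sense();g,M=gpnow(s)
t=np.array([.476,.1883,.0])-M[:,0]*.0013+M[:,2]*.0019; print(t)
t[2]=.105; plan(t,85.6)
```

```text
[ 4.77988145e-01  1.89460721e-01 -2.06939438e-06]
shift [0.19 9.32 3.72] rot [0.  0.3 0. ] | rows 3.0 | alt rot [ 0.000e+00 -1.797e+02 -1.000e-01] shift [0.19 9.32 3.72]
```

```bash
python3 -m inch '[0.2,3,2,0,0,0,0.2,6,3.7,0,0,0,0.2,9.3,3.7,0,0,0,0.2,9.3,3.7,0,0,0,0.2,9.3,3.7,0,0,0]'
python3 - <<'E'
from h import *
np.set_printoptions(precision=4,suppress=True)
s=sense();p=read_camera("wrist");save(p,"e_wrist");g,M=gpnow(s);print(g)
C=cloud(p,s);P=C.reshape(-1,3)
n=np.linalg.norm(P[:,:2]-[.47,.19],axis=1)<.07
for lo,hi in ((.020,.028),(.045,.053)):
    q=P[n&(P[:,2]>lo)&(P[:,2]<hi)];print(len(q),np.median(q[:,2]),cv2.minAreaRect((q[:,:2]*1000).astype(np.float32)))
plan([.4780,.1895,.0465],85.6)
E
```

```text
time_s: 6.4
tool_pos: [0.4776, 0.1899, 0.2524]
eef_rot: [-0.483, 0.518, -0.517, 0.481]
wrist_force: [-0.1, -0.1, 0.0]
finger_gap: 0.062
[0.4773 0.1897 0.1054]
1927 0.023922498201935538 ((484.1273193359375, 187.58412170410156), (80.1319351196289, 38.79765701293945), 85.69828033447266)
0 nan ((0.0, 0.0), (0.0, 0.0), 0.0)
shift [ 0.09  6.02 -0.03] rot [-0.   0.4 -0. ] | rows 2.0 | alt rot [  -0.  -179.6    0.1] shift [ 0.09  6.02 -0.03]
  return _methods._mean(a, axis=axis, dtype=dtype,
  ret = ret.dtype.type(ret / rcount)
```

View pics/e_wrist.png

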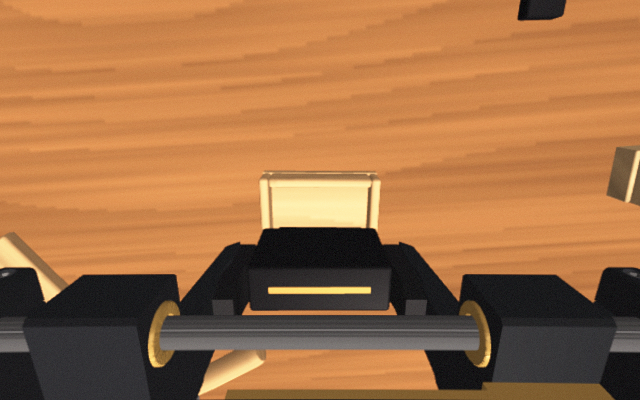

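The block hangs centred over the case: its middle is at column 319 and the case walls are at columns 262 and 379. Lowering it now.

```bash
python3 -m inch '[0.05,2,0,0,0,0,0.05,3.5,0,0,0,0,0.05,4.5,0,0,0,0,0.05,5.3,0,0,0,0,0.05,5.3,0,0,0,0]'
python3 -m inch '[0,0.2,0,0,0,0,0,0.4,0,0,0,0,0,0.6,0,0,0,0,0,0.6,0,0,0,0]'
python3 - <<'E'
from h import *
s=sense();print(gpnow(s)[0],s["wrist_force"]);plan([.4780,.1895,.0465],85.6)
E
```

```text
time_s: 6.95
tool_pos: [0.4778, 0.1901, 0.1997]
eef_rot: [-0.482, 0.517, -0.517, 0.482]
wrist_force: [-0.1, -0.5, -2.0]
finger_gap: 0.0619
time_s: 7.35
tool_pos: [0.478, 0.1902, 0.1939]
eef_rot: [0.482, -0.517, 0.517, -0.482]
wrist_force: [0.2, -1.5, -1.0]
finger_gap: 0.0614
[0.4780761  0.19023812 0.04685392] [ 0.18503114 -1.46163797 -0.95838103]
shift [0.07 0.04 0.  ] rot [-0.   0.4 -0. ] | rows 1.0 | alt rot [  -0.  -179.6    0. ] shift [0.07 0.04 0.  ]
```

```bash
python3 -m inch '[0.05,0,-0.2,0,0.4,0,0.05,0,-0.4,0,0.4,0,0.05,0,-0.55,0,0.4,0,0.05,0,-0.65,0,0.4,0,0.05,0,-0.65,0,0.4,0]'
python3 -c "
from h import *
s=sense();print(gpnow(s)[0],s['wrist_force'],s['ft_torque'])"
python3 -m inch '[0,0,-0.1,0,0,0,0,0,-0.1,0,0,0]'
python3 -c "
from h import *
s=sense();print(gpnow(s)[0],s['wrist_force'],s['ft_torque'])"
```

```text
time_s: 7.85
tool_pos: [0.4712, 0.1901, 0.1938]
eef_rot: [-0.48, 0.519, -0.519, 0.48]
wrist_force: [0.6, 0.8, -0.1]
finger_gap: 0.0621
[0.47114592 0.19011134 0.04680506] [ 0.59993681  0.83914627 -0.11611106] [ 0.01309133 -0.02253568  0.02502391]
time_s: 8.05
tool_pos: [0.4708, 0.1901, 0.1939]
eef_rot: [0.48, -0.518, 0.519, -0.481]
wrist_force: [2.7, -0.6, -2.0]
finger_gap: 0.0615
[0.47097056 0.19015084 0.04691275] [ 2.70773226 -0.60786915 -1.96221285] [-0.19475026 -0.48373438 -0.02096324]
```

```bash
python3 -m inch '[0,0,-0.05,0,0,0,0,0,-0.1,0,0,0,0,0,-0.1,0,0,0]'
python3 -c "
from h import *
s=sense();print(gpnow(s)[0],s['wrist_force'],s['ft_torque'])"
```

```text
time_s: 8.35
tool_pos: [0.4704, 0.1901, 0.1941]
eef_rot: [0.48, -0.518, 0.519, -0.481]
wrist_force: [5.9, -2.7, -3.8]
finger_gap: 0.062
[0.47082832 0.1901728  0.04706153] [ 5.90151172 -2.70699207 -3.81477861] [-0.3676589  -0.99739119 -0.11953663]
```

```bash
python3 -m inch '[0,0.05,0.05,0,0,0,0,0.05,0.05,0,0,0]'
python3 -m inch '[0,0,0,0,0,0,0,0,0,0,0,0,0,0,0,0,0,0]' 1
python3 -m inch '[0,-2,0,0,0,0,0,-6,0,0,0,0,0,-11,-1,0,0,0,0,-14,-3,0,0,0,0,-14,-3,0,0,0,0,-14,-3,0,0,0]'
python3 - <<'E'
from h import *
s=sense();p=read_camera("wrist");save(p,"f_wrist",(160,60,480,300),2.5);g,M=gpnow(s);print(g)
C=cloud(p,s);P=C.reshape(-1,3)
n=np.linalg.norm(P[:,:2]-[.47,.19],axis=1)<.07
for lo,hi in ((.020,.028),(.045,.055)):
    q=P[n&(P[:,2]>lo)&(P[:,2]<hi)];print(len(q),np.median(q[:,2]),np.percentile(q[:,2],[2,98]),cv2.minAreaRect((q[:,:2]*1000).astype(np.float32)))
plan([.6273,-.2864,.10],71.2);plan([.485,-.055,.10],0)
E
```

```text
time_s: 8.55
tool_pos: [0.4707, 0.1902, 0.1938]
eef_rot: [0.48, -0.518, 0.519, -0.481]
wrist_force: [4.6, -3.5, 0.5]
finger_gap: 0.0617
time_s: 8.85
tool_pos: [0.469, 0.1902, 0.1927]
eef_rot: [-0.481, 0.519, -0.518, 0.48]
wrist_force: [-0.6, 0.7, -0.3]
finger_gap: 0.0837
time_s: 9.45
tool_pos: [0.4396, 0.1927, 0.3337]
eef_rot: [0.48, -0.518, 0.519, -0.481]
wrist_force: [1.1, 0.2, 0.2]
finger_gap: 0.0883
[0.43978391 0.19276625 0.18669571]
1622 0.024138779131033794 [0.02161813 0.0266367 ] ((470.6619873046875, 188.75192260742188), (80.8238525390625, 63.940574645996094), 85.82266998291016)
3336 0.050382092805428214 [0.04861879 0.0518567 ] ((461.9349060058594, 188.94223022460938), (62.75291061401367, 36.64447784423828), 85.8219223022461)
shift [46.31  8.53 22.4 ] rot [ 0.1 14.4  0. ] | rows 11.0 | alt rot [ 0.000e+00 -1.656e+02 -1.000e-01] shift [46.31  8.53 22.4 ]
shift [24.32  8.54  6.44] rot [ 0.  85.6  0.1] | rows 10.0 | alt rot [  0.1 -94.4  -0. ] shift [24.32  8.54  6.44]
```

View pics/f_wrist.png

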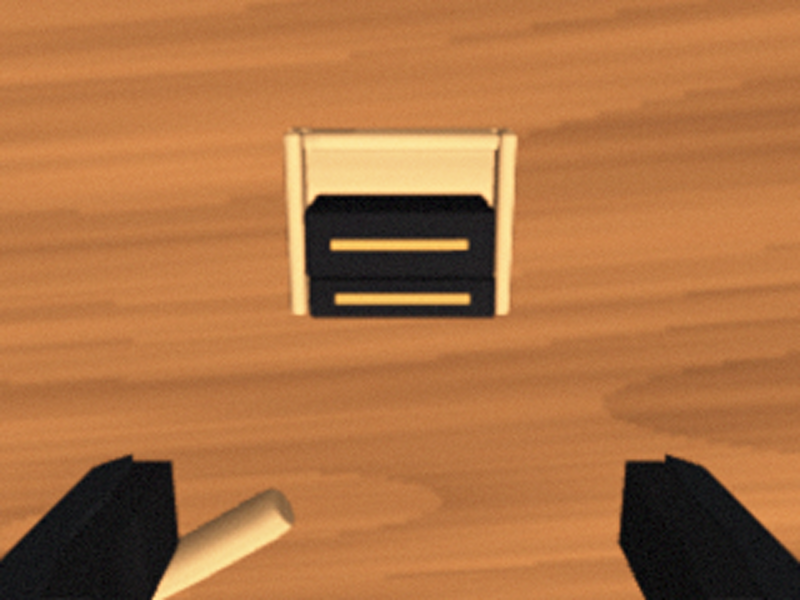

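```bash
python3 -m inch '[46.3,4,20.4,0,14.4,0,46.3,4,20.4,0,14.4,0,46.3,4,20.4,0,14.4,0,46.3,4,20.4,0,14.4,0,46.3,4,20.4,0,14.4,0,46.3,4,20.4,0,14.4,0,46.3,4,20.4,0,14.4,0,46.3,4,20.4,0,14.4,0,46.3,4,20.4,0,14.4,0,46.3,4,20.4,0,14.4,0,46.3,4,20.4,0,14.4,0,46.3,4,20.4,0,14.4,0]' 0.8
python3 -m inch '[0,0,0,0,0,0,0,0,0,0,0,0,0,0,0,0,0,0]'
python3 - <<'E'
from h import *
s=sense();p=read_camera("wrist");save(p,"g_wrist");g,M=gpnow(s);print(g,s["joints"])
C=cloud(p,s);P=C.reshape(-1,3)
m=(P[:,2]>.009)&(P[:,2]<.02)&(np.linalg.norm(P[:,:2]-[.628,-.286],axis=1)<.042)
r=cv2.minAreaRect((P[m,:2]*1000).astype(np.float32));print(m.sum(),np.median(P[m,2]),r)
plan([r[0][0]/1000,r[0][1]/1000,.021],r[2])
E
```

```text
time_s: 10.7
tool_pos: [0.6072, -0.2863, 0.2896]
eef_rot: [-0.412, 0.577, -0.574, 0.41]
wrist_force: [0.1, 0.9, -0.8]
finger_gap: 0.0706
time_s: 11.0
tool_pos: [0.6076, -0.2831, 0.2932]
eef_rot: [-0.412, 0.575, -0.574, 0.412]
wrist_force: [0.5, -0.1, 0.5]
finger_gap: 0.0705
[ 0.60759774 -0.28306887  0.14624431] [-4.73233207e-01  3.39875211e-01  1.71949813e+00  2.23074730e-04
  1.08267970e+00  1.42375316e+00]
4119 0.014346062842469365 ((627.4783935546875, -286.7137756347656), (62.012306213378906, 44.18844223022461), 70.96306610107422)
shift [-0.31 12.55  1.98] rot [-0.   0.3 -0. ] | rows 3.0 | alt rot [  -0.  -179.7    0. ] shift [-0.31 12.55  1.98]
```

View pics/g_wrist.png

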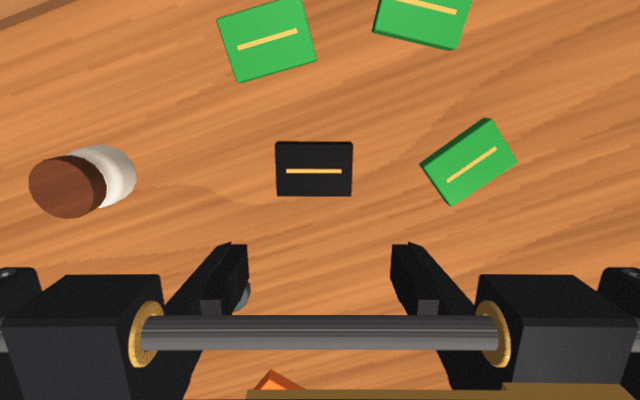

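The black slab is at (314,169). The nearest green piece's corner is at (420,165), so the fingers clear it.

```bash
python3 -m inch '[-0.3,4,2,0,0,0,-0.3,8,2,0,0,0,-0.3,11,2,0,0,0,-0.3,12,2,0,0,0,-0.3,12.2,2,0,0,0,-0.3,12.2,2,0,0,0]' 0.82
python3 - <<'E'
from h import *
print(gpnow()[0],sense()["wrist_force"]);plan([.6275,-.2867,.021],71)
E
```

```text
time_s: 11.65
tool_pos: [0.6284, -0.2883, 0.1726]
eef_rot: [0.411, -0.574, 0.575, -0.412]
wrist_force: [-0.5, -0.6, 0.8]
finger_gap: 0.0721
[ 0.62866396 -0.28845451  0.02561013] [-0.52416333 -0.60173844  0.84854364]
shift [-0.13  0.46 -0.14] rot [-0.1  0.2  0. ] | rows 1.0 | alt rot [   0.  -179.8    0.2] shift [-0.13  0.46 -0.14]
```

```bash
python3 -m inch '[-0.1,0.2,-0.1,0,0,0,-0.1,0.4,-0.1,0,0,0,-0.1,0.4,-0.1,0,0,0]'
python3 - <<'E'
from h import *
print(gpnow()[0],sense()["wrist_force"]);plan([.6275,-.2867,.021],71)
E
python3 -m inch '[0,0,0,0,0,0,0,0,0,0,0,0,0,0,0,0,0,0,0,0,0,0,0,0,0,0,0,0,0,0]' 0.6 30
python3 -m inch '[0,-2,0,0,0,0,0,-5,0,0,0,0,0,-9,0,0,0,0,0,-12,0,0,0,0,0,-12,0,0,0,0,0,-12,0,0,0,0]'
python3 - <<'E'
from h import *
np.set_printoptions(precision=4,suppress=True)
s=sense();p=read_camera("wrist");save(p,"h_wrist");g,M=gpnow(s);print(g)
C=cloud(p,s);Q=(C-np.array(s["tool_pos"]))@M
for r in range(180,310,8): print(r,Q[r,[280,320,360]][:,1:].round(4).tolist())
plan([.487,-.055,.16],0,flip=False)
E
```

```text
time_s: 11.95
tool_pos: [0.6274, -0.2872, 0.1683]
eef_rot: [0.411, -0.574, 0.575, -0.412]
wrist_force: [-0.3, 0.6, -0.0]
finger_gap: 0.0722
[ 0.62766871 -0.28736346  0.02132054] [-0.32228822  0.6341686  -0.01636344]
shift [-0.05  0.03 -0.01] rot [-0.1  0.2  0. ] | rows 1.0 | alt rot [   0.  -179.8    0.2] shift [-0.05  0.03 -0.01]
time_s: 12.45
tool_pos: [0.6273, -0.2872, 0.1677]
eef_rot: [0.412, -0.575, 0.575, -0.412]
wrist_force: [0.9, 0.8, 5.0]
finger_gap: 0.0616
time_s: 13.05
tool_pos: [0.6271, -0.2872, 0.2873]
eef_rot: [0.412, -0.575, 0.575, -0.412]
wrist_force: [-0.7, 1.5, -1.0]
finger_gap: 0.0616
[ 0.6272 -0.2873  0.1403]
180 [[0.2871, 0.0101], [0.2872, 0.01], [0.2866, 0.0102]]
188 [[0.2861, 0.0034], [0.2868, 0.0032], [0.2866, 0.0032]]
196 [[0.2878, -0.0041], [0.2865, -0.0038], [0.2858, -0.0036]]
204 [[0.2863, -0.0108], [0.2863, -0.0108], [0.2865, -0.011]]
212 [[0.2873, -0.0185], [0.2875, -0.0186], [0.2864, -0.0182]]
220 [[0.2871, -0.0258], [nan, nan], [0.2863, -0.0255]]
228 [[0.1573, 0.0217], [0.1573, 0.0217], [0.1567, 0.0219]]
236 [[0.1543, 0.0191], [0.1523, 0.02], [0.1532, 0.0196]]
244 [[0.1539, 0.0154], [0.1533, 0.0157], [0.1544, 0.0151]]
252 [[0.1528, 0.012], [0.1535, 0.0116], [0.1533, 0.0117]]
260 [[0.1535, 0.0077], [0.1547, 0.007], [0.1537, 0.0075]]
268 [[0.154, 0.0033], [0.1543, 0.0031], [0.1536, 0.0035]]
276 [[0.1528, -0.0002], [0.1534, -0.0006], [0.1523, 0.0001]]
284 [[0.1537, -0.0049], [0.1537, -0.0049], [0.1539, -0.0051]]
292 [[0.1542, -0.0095], [0.1534, -0.0091], [0.1531, -0.0089]]
300 [[0.1542, -0.0139], [0.1531, -0.0132], [0.1532, -0.0132]]
308 [[0.1542, -0.0184], [0.154, -0.0183], [0.1532, -0.0176]]
shift [-17.45  -2.09 -20.68] rot [ 0.1 71.2  0.1] | rows 9.0 | alt rot [   0.1 -108.8   -0.1] shift [-17.45  -2.09 -20.68]
```

View pics/h_wrist.png

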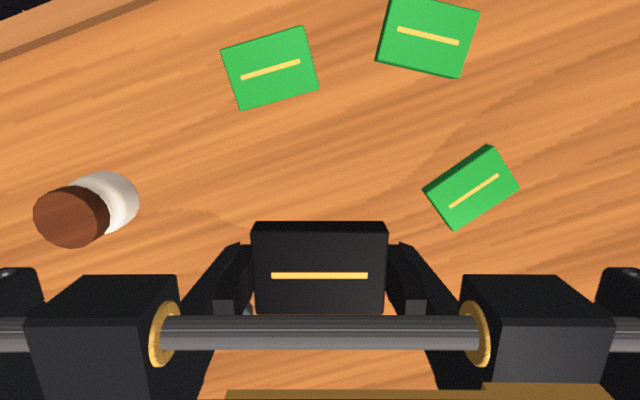

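Run:
```python
from h import *
plan([.487,-.10,.19],0)
```

```text
shift [-13.2   -5.1  -19.24] rot [ 0.1 71.2  0.1] | rows 9.0 | alt rot [ 1.000e-01 -1.088e+02 -1.000e-01] shift [-13.2   -5.1  -19.24]
```

```bash
python3 -m inch '[-13.2,-5.1,-19.2,0,-90,0,-13.2,-5.1,-19.2,0,-90,0,-13.2,-5.1,-19.2,0,-90,0,-13.2,-5.1,-19.2,0,-90,0,-13.2,-5.1,-19.2,0,-90,0,-13.2,-5.1,-19.2,0,-90,0,-13.2,-5.1,-19.2,0,-90,0,-13.2,-5.1,-19.2,0,-90,0,-13.2,-5.1,-19.2,0,-90,0,-13.2,-5.1,-19.2,0,-90,0,-13.2,-5.1,-19.2,0,-90,0,-13.2,-5.1,-19.2,0,-90,0]'
python3 -m inch '[0,0,0,0,-18.8,0,0,0,0,0,-18.8,0,0,0,0,0,-18.8,0,0,0,0,0,-18.8,0,0,0,0,0,-18.8,0]'
python3 - <<'E'
from h import *
np.set_printoptions(precision=4,suppress=True)
s=sense();p=read_camera("wrist");save(p,"i_wrist");g,M=gpnow(s);print(g,s["joints"],M)
C=cloud(p,s);np.save("C.npy",C);P=C.reshape(-1,3)
n=np.linalg.norm(P[:,:2]-[.487,-.055],axis=1)<.055
for lo,hi in ((.012,.06),(.022,.06),(.04,.06)):
    q=P[n&(P[:,2]>lo)&(P[:,2]<hi)];print(len(q),np.percentile(q[:,2],[1,99]),cv2.minAreaRect((q[:,:2]*1000).astype(np.float32)))
E
```

```text
time_s: 14.3
tool_pos: [0.4869, -0.1001, 0.3355]
eef_rot: [-0.697, 0.117, -0.114, 0.698]
wrist_force: [0.5, 0.3, -1.3]
finger_gap: 0.0615
time_s: 14.8
tool_pos: [0.4877, -0.1003, 0.3376]
eef_rot: [-0.707, 0.001, -0.001, 0.707]
wrist_force: [0.0, -0.7, -0.6]
finger_gap: 0.0619
[ 0.4875 -0.1002  0.1906] [-0.2528 -0.0188  2.0481  0.      1.1134 -0.2498] [[ 1.     -0.0011  0.003 ]
 [-0.003   0.0003  1.    ]
 [-0.0011 -1.      0.0003]]
3690 [0.0156 0.0489] ((487.7098083496094, -54.83249282836914), (36.02733612060547, 70.57095336914062), 0.15477947890758514)
3393 [0.0224 0.0489] ((487.766845703125, -56.40428924560547), (67.28987884521484, 36.081443786621094), 89.81725311279297)
1408 [0.0401 0.0493] ((487.6392517089844, -57.89377975463867), (64.3302001953125, 35.74162673950195), 89.86581420898438)
```

View pics/i_wrist.png

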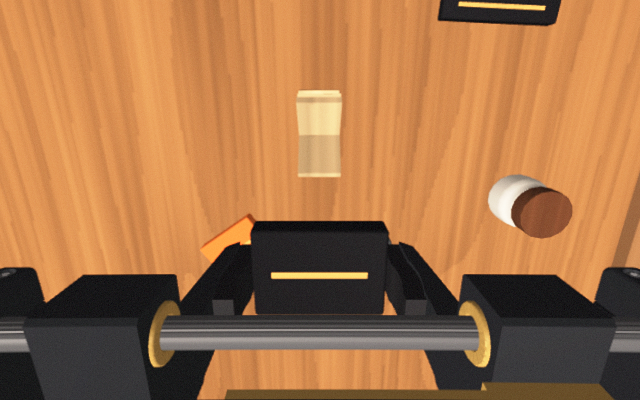

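The rest is well seen at (319,133), in line with the held slab. Its two sloping faces can be fitted to find the bottom line of the V.

Run:
```python
from h import *
np.set_printoptions(precision=4,suppress=True)
C=np.load("C.npy");P=C.reshape(-1,3);P=P[np.isfinite(P[:,0])]
n=(abs(P[:,0]-.4877)<.015)&(P[:,2]>.024)&(P[:,2]<.045)
a=P[n&(P[:,1]>-.052)&(P[:,1]<-.03)];b=P[n&(P[:,1]<-.06)&(P[:,1]>-.082)]
pl=[]
for q in (a,b):
    A=np.c_[q[:,:2],np.ones(len(q))];c=np.linalg.lstsq(A,q[:,2],rcond=None)[0];res=q[:,2]-A@c;k=abs(res)<.0015
    c=np.linalg.lstsq(A[k],q[k,2],rcond=None)[0];pl.append(c);print(len(q),c,res.std())
d=pl[0]-pl[1]
for x in (.4727,.4877,.5027):
    y=-(d[0]*x+d[2])/d[1];print(x,y,pl[0]@[x,y,1])
```

```text
764 [-0.0064  0.9916  0.0814] 0.0006479330437103852
936 [-0.0042 -0.9824 -0.0344] 0.0007977081549864609
0.4727 -0.058094635252988996 0.02073532678189593
0.4877 -0.05807723584758363 0.02065584129426888
0.5027 -0.05805983644217828 0.02057635580664182
```

```bash
cat > t.py <<'E'
from h import *
np.set_printoptions(precision=4,suppress=True)
V=np.array([.4877,-.0581,.0205]);r=np.sqrt(.5)
n1=np.array([0,r,r]);n2=np.array([0,-r,r])
def first(e1,e2,up=0,s=None):
    a=np.array([0,-r,-r]);c=V+n1*(.007+e1)+n2*(.022+e2)+[0,0,up]
    g=c-.0135*a; print("gp",g,"now",gpnow(s)[0]); return plan(g,0,[1,0,0],-45,s)
def second(back,off=0,e=0,up=0,s=None):
    a=-n2; g=V+n1*(.007+off)+n2*(.040+back)+[e,0,up]
    print("gp",g,"now",gpnow(s)[0]); return plan(g,0,[1,0,0],45,s)
E
python3 -c "
from t import *
first(0,0,.06)"
```

```text
gp [ 0.4877 -0.0592  0.1106] now [ 0.4877 -0.1002  0.1908]
shift [-0.03 12.33 14.5 ] rot [-45.   -0.1  -0.1] | rows 6.0 | alt rot [  0.1 166.2 -68.9] shift [-0.03 12.33 14.5 ]
```

```bash
python3 -m inch '[0,12.3,14.5,-45,0,0,0,12.3,14.5,-45,0,0,0,12.3,14.5,-45,0,0,0,12.3,14.5,-45,0,0,0,12.3,14.5,-45,0,0,0,12.3,14.5,-45,0,0,0,12.3,14.5,-45,0,0,0,12.3,14.5,-45,0,0,0,12.3,14.5,-45,0,0]'
python3 -c "
from t import *
print(sense()['joints']);first(0.002,0.003,.0);p=read_camera('side');save(p,'j_side',(260,120,460,270),4);p=read_camera('wrist');save(p,'j_wrist')"
```

```text
time_s: 15.75
tool_pos: [0.4882, 0.0444, 0.2157]
eef_rot: [0.923, -0.0, 0.001, -0.384]
wrist_force: [-0.0, 0.1, 0.1]
finger_gap: 0.0617
[ 0.282   0.245   2.1313 -0.8202  1.1863  0.7724]
gp [ 0.4877 -0.0599  0.0541] now [ 0.4882 -0.0594  0.1116]
shift [-0.06  4.11  4.05] rot [-0.1 -0.1  0. ] | rows 2.0 | alt rot [ -0.  179.9  -0.2] shift [-0.06  4.11  4.05]
```

View pics/j_side.png

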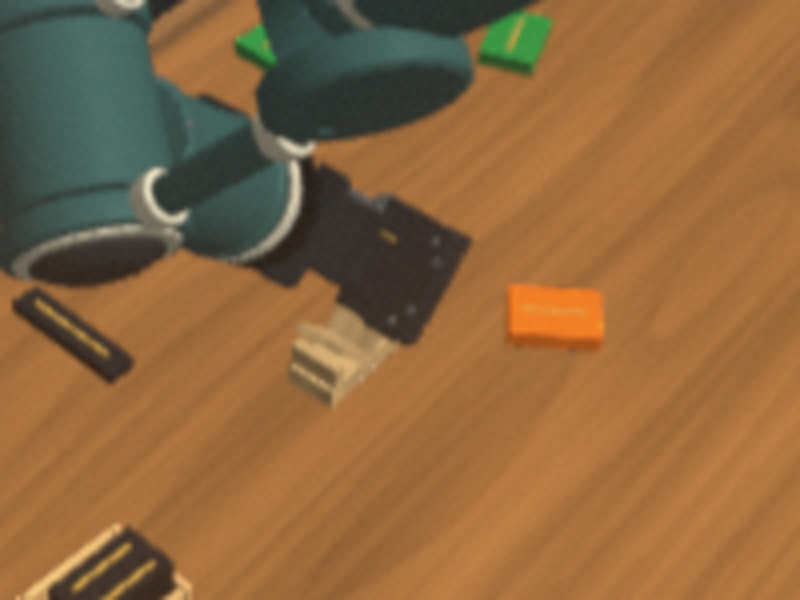

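View pics/j_wrist.png

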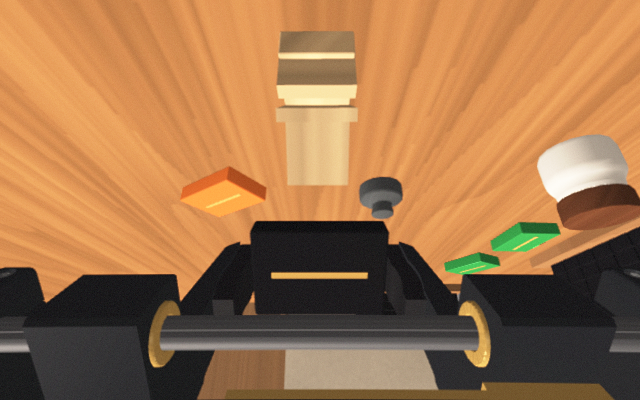

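The slab is tilted 45° above the rest, aligned in x (slab columns 252–388, rest columns 278–357). Descending.

```bash
python3 -m inch '[0,1.5,1.5,0,0,0,0,3,3,0,0,0,0,4.1,4,0,0,0,0,4.1,4,0,0,0,0,4.1,4,0,0,0]'
python3 -c "
from t import *
print(sense()['wrist_force']);first(0.0003,0.0003,.0)"
```

```text
time_s: 16.35
tool_pos: [0.488, 0.0437, 0.158]
eef_rot: [0.924, -0.0, 0.0, -0.383]
wrist_force: [0.1, 0.7, -1.8]
finger_gap: 0.0617
[ 0.1164  0.7144 -1.8115]
gp [ 0.4877 -0.0592  0.051 ] now [ 0.4879 -0.0602  0.054 ]
shift [-0.03  0.14  0.29] rot [-0. -0. -0.] | rows 1.0 | alt rot [  0.1 180.   -0. ] shift [-0.03  0.14  0.29]
```

```bash
python3 -m inch '[0,0.1,0.1,0,0,0,0,0.1,0.2,0,0,0,0,0.15,0.3,0,0,0,0,0.15,0.3,0,0,0]'
python3 -c "
from t import *
print(sense()['wrist_force']);first(0.000,0.000,.0)"
```

```text
time_s: 16.75
tool_pos: [0.4878, 0.0451, 0.1548]
eef_rot: [0.924, 0.0, 0.0, -0.383]
wrist_force: [0.3, -0.0, 0.1]
finger_gap: 0.0618
[ 0.2587 -0.0221  0.099 ]
gp [ 0.4877 -0.0592  0.0506] now [ 0.4879 -0.0588  0.0508]
shift [-0.01  0.05 -0.  ] rot [-0. -0.  0.] | rows 1.0 | alt rot [ -0. 180.  -0.] shift [-0.01  0.05 -0.  ]
```

```bash
python3 -m inch '[0,0.05,0.05,0,0,0,0,0.1,0.1,0,0,0,0,0.1,0.1,0,0,0]'
python3 -c "
from t import *
print(sense()['wrist_force']);first(0.000,0.000,.0)"
python3 -m inch '[0,0.05,0.05,0,0,0,0,0.1,0.1,0,0,0,0,0.1,0.1,0,0,0]'
python3 -c "
from t import *
print(sense()['wrist_force']);first(0.000,0.000,.0)"
```

```text
time_s: 17.05
tool_pos: [0.488, 0.0453, 0.1544]
eef_rot: [0.924, -0.0, 0.0, -0.382]
wrist_force: [-2.3, 3.8, 8.7]
finger_gap: 0.0617
[-2.3463  3.7869  8.6771]
gp [ 0.4877 -0.0592  0.0506] now [ 0.488  -0.0588  0.0506]
shift [-0.03  0.03 -0.05] rot [ 0.1 -0.  -0. ] | rows 1.0 | alt rot [  0.  180.    0.1] shift [-0.03  0.03 -0.05]
time_s: 17.35
tool_pos: [0.4881, 0.0455, 0.1541]
eef_rot: [0.925, -0.001, 0.001, -0.381]
wrist_force: [-6.8, 7.8, 16.6]
finger_gap: 0.0618
[-6.7942  7.7804 16.6336]
gp [ 0.4877 -0.0592  0.0506] now [ 0.488  -0.0588  0.0505]
shift [-0.04  0.02 -0.08] rot [ 0.2 -0.1 -0. ] | rows 1.0 | alt rot [  0.  179.9   0.3] shift [-0.04  0.02 -0.08]
```

```bash
python3 -m inch '[0,-0.1,-0.1,0,0,0,0,-0.1,-0.1,0,0,0]'
python3 -m inch '[0,0,0,0,0,0,0,0,0,0,0,0,0,0,0,0,0,0,0,0,0,0,0,0]' 1
python3 -m inch '[0,-2,0,0,0,0,0,-5,0,0,0,0,0,-9,0,0,0,0,0,-13,0,0,0,0,0,-13,0,0,0,0,0,-13,0,0,0,0]'
python3 - <<'E'
from t import *
s=sense();p=read_camera("wrist");save(p,"k_wrist");print(gpnow(s)[0])
C=cloud(p,s);np.save("C.npy",C);P=C.reshape(-1,3);q=P[(np.linalg.norm(P-[.4877,-.068,.045],axis=1)<.05)&(P[:,2]>.015)]
d=q-V;e1=d@n1;e2=d@n2
m=(abs(e1-.014)<.003)&(e2>-.005);print(m.sum(),"n1",np.median(e1[m]),"n2",np.percentile(e2[m],[1,99]),"x",np.percentile(q[m,0],[1,99]))
p=read_camera('side');save(p,'k_side',(260,120,460,270),4)
second(.06)
E
```

```text
time_s: 17.55
tool_pos: [0.4882, 0.0454, 0.1542]
eef_rot: [0.924, 0.0, 0.001, -0.383]
wrist_force: [-2.4, 5.4, 6.9]
finger_gap: 0.062
time_s: 17.95
tool_pos: [0.4878, 0.0449, 0.153]
eef_rot: [0.924, -0.0, -0.0, -0.383]
wrist_force: [0.1, -0.0, -0.4]
finger_gap: 0.0875
time_s: 18.55
tool_pos: [0.488, 0.1374, 0.2455]
eef_rot: [0.924, 0.001, 0.0, -0.383]
wrist_force: [0.6, -0.6, 0.1]
finger_gap: 0.0881
[0.4883 0.0335 0.1415]
3323 n1 0.014401773042177981 n2 [0.0004 0.0428] x [0.4585 0.5191]
gp [ 0.4877 -0.1239  0.0962] now [0.4868 0.032  0.1401]
shift [  0.09  28.85 -22.6 ] rot [90.1 -0.  -0.2] | rows 11.0 | alt rot [  0.2 127.2 127.3] shift [  0.09  28.85 -22.6 ]
```

View pics/k_wrist.png

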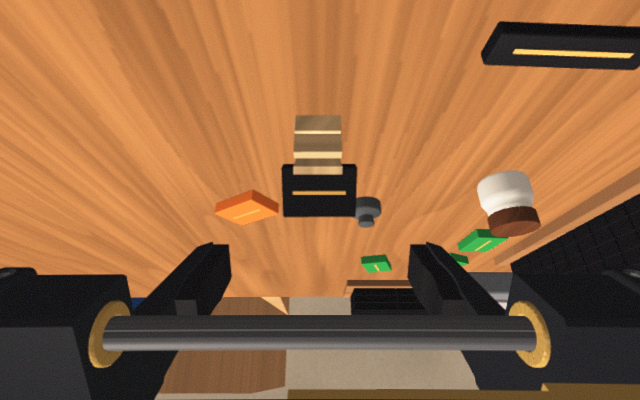

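View pics/k_side.png

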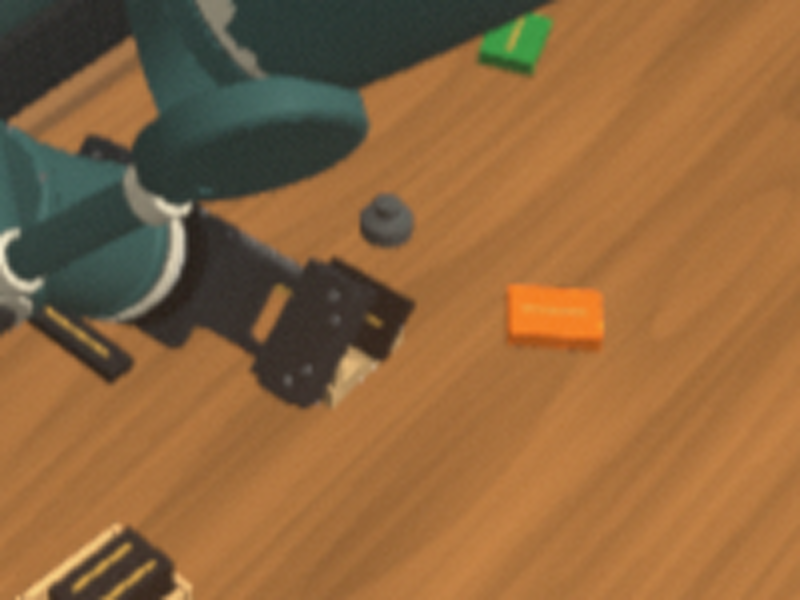

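```bash
python3 -m inch '[0,5.9,-19.8,45,0,0,0,5.9,-19.8,45,0,0,0,5.9,-19.8,45,0,0,0,5.9,-19.8,45,0,0,0,5.9,-19.8,45,0,0,0,5.9,-19.8,45,0,0]'
python3 -c "
from t import *
print(sense()['joints']);second(.05)"
```

```text
time_s: 19.25
tool_pos: [0.4874, -0.0483, 0.3439]
eef_rot: [-0.706, 0.002, -0.003, 0.708]
wrist_force: [-0.6, -0.2, -0.7]
finger_gap: 0.0879
[-0.1511 -0.0418  2.0581  0.0043  1.1245 -0.1461]
gp [ 0.4877 -0.1168  0.0891] now [ 0.4876 -0.0478  0.1969]
shift [  0.13  15.02 -17.29] rot [44.8 -0.3  0.2] | rows 6.0 | alt rot [ -0.4 166.1  68.4] shift [  0.13  15.02 -17.29]
```

```bash
python3 -m inch '[0.1,15,-17.3,45,-0.3,0,0.1,15,-17.3,45,-0.3,0,0.1,15,-17.3,45,-0.3,0,0.1,15,-17.3,45,-0.3,0,0.1,15,-17.3,45,-0.3,0,0.1,15,-17.3,45,-0.3,0,0.1,15,-17.3,45,-0.3,0,0.1,15,-17.3,45,-0.3,0,0.1,15,-17.3,45,-0.3,0]'
python3 - <<'E'
from t import *
s=sense();p=read_camera("wrist");save(p,"l_wrist");g,M=gpnow(s);print(s["joints"])
second(0)
C=cloud(p,s);P=C.reshape(-1,3);q=P[(np.linalg.norm(P-[.4877,-.068,.045],axis=1)<.05)&(P[:,2]>.015)]
d=q-V;e1=d@n1;e2=d@n2
m=(abs(e2-.044)<.003)&(e1<.02);print(m.sum(),"n2",np.median(e2[m]),"n1",np.percentile(e1[m],[1,99]),"x",np.percentile(q[m,0],[1,99]))
E
```

```text
time_s: 20.15
tool_pos: [0.4892, -0.2166, 0.1951]
eef_rot: [-0.384, -0.003, 0.002, 0.923]
wrist_force: [0.1, -0.1, 0.4]
finger_gap: 0.0881
[-0.6482  0.3998  1.9649  0.6105  1.3633 -0.9697]
gp [ 0.4877 -0.0814  0.0537] now [ 0.4891 -0.1129  0.0911]
shift [-0.16  4.87 -0.44] rot [ 0.2  0.5 -0.1] | rows 1.0 | alt rot [  -0.2 -179.5   -0.3] shift [-0.16  4.87 -0.44]
2444 n2 0.043442590125528105 n1 [0.0003 0.0141] x [0.4586 0.5189]
```

View pics/l_wrist.png

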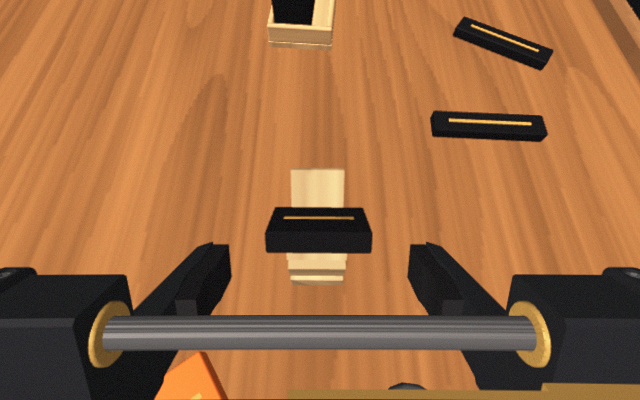

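```bash
python3 -m inch '[-0.1,1.5,-0.3,0.2,0.5,0,-0.1,3,-0.3,0.2,0.5,0,-0.1,4.2,-0.3,0.2,0.5,0,-0.1,4.9,-0.3,0.2,0.5,0,-0.1,4.9,-0.3,0.2,0.5,0,-0.1,4.9,-0.3,0.2,0.5,0]'
python3 -c "
from t import *
print(sense()['wrist_force']);second(0,.0015)"
```

```text
time_s: 20.8
tool_pos: [0.4879, -0.185, 0.1566]
eef_rot: [-0.381, 0.002, 0.0, 0.925]
wrist_force: [0.5, 0.0, -0.4]
finger_gap: 0.0881
[ 0.5495  0.0323 -0.4042]
gp [ 0.4877 -0.0804  0.0548] now [ 0.4875 -0.0806  0.053 ]
shift [-0.02 -0.11  0.2 ] rot [-0.2 -0.2 -0.2] | rows 1.0 | alt rot [  0.2 179.8  -0.3] shift [-0.02 -0.11  0.2 ]
```

```bash
python3 -m inch '[0,-0.1,0.2,0,-0.2,-0.2,0,-0.1,0.2,0,-0.2,-0.2,0,-0.1,0.2,0,-0.2,-0.2]'
python3 -c "
from t import *
print(sense()['wrist_force']);second(0,.0015)"
python3 -m inch '[0,0,0,0,0,0,0,0,0,0,0,0,0,0,0,0,0,0,0,0,0,0,0,0,0,0,0,0,0,0,0,0,0,0,0,0]' 0.6 30
python3 -c "
from t import *
print(sense()['wrist_force']);second(0,.0015)"
```

```text
time_s: 21.1
tool_pos: [0.488, -0.185, 0.1593]
eef_rot: [-0.381, -0.0, -0.001, 0.924]
wrist_force: [0.2, 0.2, -0.5]
finger_gap: 0.088
[ 0.223   0.1947 -0.5099]
gp [ 0.4877 -0.0804  0.0548] now [ 0.4884 -0.0807  0.0557]
shift [-0.03  0.09  0.01] rot [-0.2 -0.   0.1] | rows 1.0 | alt rot [ -0.2 180.   -0.3] shift [-0.03  0.09  0.01]
time_s: 21.7
tool_pos: [0.4879, -0.1846, 0.1589]
eef_rot: [-0.381, -0.0, -0.001, 0.925]
wrist_force: [0.6, -0.2, 0.7]
finger_gap: 0.0616
[ 0.5757 -0.2179  0.6751]
gp [ 0.4877 -0.0804  0.0548] now [ 0.4881 -0.0803  0.0553]
shift [-0.02  0.03  0.01] rot [-0.2 -0.   0.1] | rows 1.0 | alt rot [ -0.1 180.   -0.3] shift [-0.02  0.03  0.01]
```

```bash
python3 -m inch '[0,-0.7,0.7,0,0,0,0,-2.5,2.5,0,0,0,0,-5,5,0,0,0,0,-8,8,0,0,0,0,-10,10,0,0,0,0,-10,10,0,0,0]'
python3 -c "
from t import *
print(sense()['joints'],sense()['finger_gap']);plan([.46,.05,.19],0)"
```

```text
time_s: 22.3
tool_pos: [0.4891, -0.1857, 0.3056]
eef_rot: [-0.383, -0.004, -0.002, 0.924]
wrist_force: [0.9, -0.0, -0.6]
finger_gap: 0.0619
[-0.6075  0.2197  1.9547  0.6258  1.4964 -0.8319] 0.06193864858409396
shift [-2.91 14.42 18.91] rot [-45.    0.1   0.5] | rows 6.0 | alt rot [   0.8 -166.2   68.8] shift [-2.91 14.42 18.91]
```

```bash
python3 -m inch '[-2.9,14.4,18.9,-45,0,0.5,-2.9,14.4,18.9,-45,0,0.5,-2.9,14.4,18.9,-45,0,0.5,-2.9,14.4,18.9,-45,0,0.5,-2.9,14.4,18.9,-45,0,0.5,-2.9,14.4,18.9,-45,0,0.5,-2.9,14.4,18.9,-45,0,0.5,-2.9,14.4,18.9,-45,0,0.5,-2.9,14.4,18.9,-45,0,0.5]'
python3 -c "
from t import *
print(sense()['joints'],gpnow()[0]);plan([.45,.19,.21],85.7)"
```

```text
time_s: 23.2
tool_pos: [0.4589, 0.0493, 0.3322]
eef_rot: [-0.706, 0.003, 0.003, 0.709]
wrist_force: [-0.4, -0.1, -1.1]
finger_gap: 0.0617
[ 0.0513 -0.084   2.1206  0.0051  1.1136  0.0493] [0.4576 0.0499 0.1852]
shift [-0.91 -2.42 14.08] rot [ -0.6 -85.7  -0.2] | rows 10.0 | alt rot [ 0.2 94.3 -0.6] shift [-0.91 -2.42 14.08]
```

```bash
python3 -m inch '[-2.1,-2.4,14.1,0.2,94.3,-0.6,-2.1,-2.4,14.1,0.2,94.3,-0.6,-2.1,-2.4,14.1,0.2,94.3,-0.6,-2.1,-2.4,14.1,0.2,94.3,-0.6,-2.1,-2.4,14.1,0.2,94.3,-0.6,-2.1,-2.4,14.1,0.2,94.3,-0.6,-2.1,-2.4,14.1,0.2,94.3,-0.6,-2.1,-2.4,14.1,0.2,94.3,-0.6,-2.1,-2.4,14.1,0.2,94.3,-0.6,-2.1,-2.4,14.1,0.2,94.3,-0.6,-2.1,-2.4,14.1,0.2,94.3,-0.6,-2.1,-2.4,14.1,0.2,94.3,-0.6]'
python3 -m inch '[0,0,0,0,0,0,0,0,0,0,0,0,0,0,0,0,0,0]'
cat > w.py <<'E'
from t import *
import sys
s=sense();p=read_camera("wrist");save(p,sys.argv[1]);g,M=gpnow(s);print(g,M)
C=cloud(p,s);P=C.reshape(-1,3)
n=np.linalg.norm(P[:,:2]-[.47,.19],axis=1)<.075
for lo,hi in ((.020,.028),(.045,.055)):
    q=P[n&(P[:,2]>lo)&(P[:,2]<hi)]
    if len(q)>10: print(len(q),np.median(q[:,2]),cv2.minAreaRect((q[:,:2]*1000).astype(np.float32)))
Q=(C-np.array(s["tool_pos"]))@M
b=Q[200:312,240:400].reshape(-1,3);b=b[np.isfinite(b[:,0])&(abs(b[:,2])<.05)&(b[:,1]<.2)&(abs(b[:,0])<.028)]
top=np.median(b[(b[:,2]<.002)&(b[:,2]>-.006)][:,1]);print("top",top)
fr=b[(b[:,1]>top+.008)&(b[:,1]<.185)];print("front z",np.median(fr[:,2]),"slope x",np.polyfit(fr[:,0],fr[:,2],1)," vs y",np.polyfit(fr[:,1],fr[:,2],1),"ymax",np.percentile(b[:,1],[0.5,99.5]))
e=Q[200:312,230:410].reshape(-1,3);e=e[np.isfinite(e[:,0])&(e[:,1]>.172)&(e[:,1]<.184)&(abs(e[:,2])<.02)];print("x ends",np.percentile(e[:,0],[.5,99.5]))
E
python3 w.py m_wrist
```

```text
time_s: 24.4
tool_pos: [0.4387, 0.1894, 0.357]
eef_rot: [0.479, -0.52, 0.52, -0.479]
wrist_force: [0.8, 0.5, -0.7]
finger_gap: 0.0612
time_s: 24.7
tool_pos: [0.4382, 0.1905, 0.3573]
eef_rot: [0.481, -0.518, 0.519, -0.481]
wrist_force: [0.7, 0.3, -0.4]
finger_gap: 0.0619
[0.4384 0.1903 0.2103] [[-0.0737  0.0009  0.9973]
 [-0.9973 -0.0012 -0.0737]
 [ 0.0011 -1.      0.001 ]]
1448 0.024065649356767527 ((470.02789306640625, 188.76953125), (80.89936065673828, 65.13141632080078), 85.60741424560547)
2847 0.050364655579264894 ((462.27099609375, 188.58523559570312), (62.62236022949219, 35.691165924072266), 85.62887573242188)
top 0.14433562937054967
front z 0.005992735634043914 slope x [0.0008 0.006 ]  vs y [-0.0061  0.007 ] ymax [0.1431 0.1873]
x ends [-0.029   0.0314]
```

View pics/m_wrist.png

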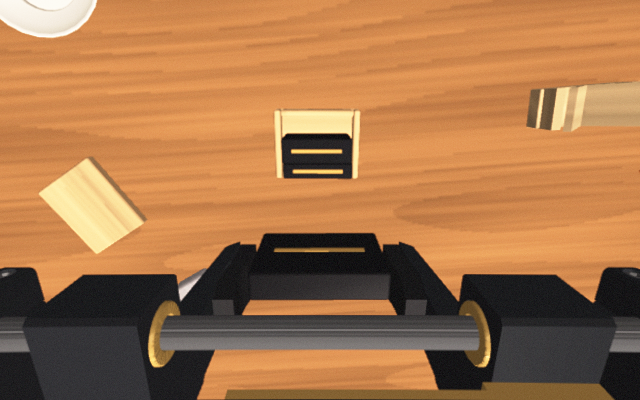

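The slab now hangs on edge between the pads. The case is at (318,145), with the free strip beyond the block at rows 110–134.

```bash
python3 -c "
from t import *
plan([.4892,.1885,.110],85.65)"
```

```text
shift [-0.17 10.05  5.09] rot [-0.1  0.1  0.1] | rows 3.0 | alt rot [   0.1 -179.9    0.1] shift [-0.17 10.05  5.09]
```

```bash
python3 -m inch '[-0.1,3,3,0,0,0,-0.1,6,5.1,0,0,0,-0.1,10,5.1,0,0,0,-0.1,10,5.1,0,0,0,-0.1,10,5.1,0,0,0,-0.1,10,5.1,0,0,0]'
python3 w.py n_wrist; python3 -c "
from t import *
plan([.4892,.1885,.110],85.65)
C=cloud(read_camera('wrist'),sense());P=C.reshape(-1,3)
c=np.array([.47,.1888]);y=np.radians(85.65);cx=np.array([np.cos(y),np.sin(y)]);cy=np.array([-np.sin(y),np.cos(y)])
d=P[:,:2]-c;u=d@cx;v=d@cy
m=(abs(P[:,2]-.024)<.0025)&(abs(v)<.05)
r=m&(abs(u)<.02)&(v<-.02);print('front wall v',np.percentile(v[r],[1,50,99]),r.sum())
r=m&(v<-.0)&(v>-.025)&(abs(u)<.045);print('end walls u',np.percentile(u[r&(u>0)],[1,99]),np.percentile(u[r&(u<0)],[1,99]))
f=(abs(P[:,2]-.006)<.003)&(abs(u)<.03)&(abs(v)<.03);print('floor v',np.percentile(v[f],[1,99]),f.sum())
b=(abs(P[:,2]-.05)<.003)&(abs(u)<.04)&(abs(v)<.03);print('block top',b.sum(),np.percentile(v[b],[1,99]) if b.sum() else '')
"
```

```text
time_s: 25.35
tool_pos: [0.4897, 0.1888, 0.2596]
eef_rot: [0.48, -0.517, 0.519, -0.482]
wrist_force: [0.8, -0.0, 0.2]
finger_gap: 0.062
[0.4903 0.1887 0.1126] [[-0.0727  0.0041  0.9973]
 [-0.9974 -0.0003 -0.0727]
 [-0.     -1.      0.0042]]
1954 0.023955351435952316 ((488.70599365234375, 187.07106018066406), (80.00725555419922, 29.517969131469727), 85.29630279541016)
top 0.1443490946427554
front z 0.005992423773445669 slope x [0.0012 0.006 ]  vs y [-0.0059  0.007 ] ymax [0.1431 0.1873]
x ends [-0.0291  0.0313]
shift [ 0.04  0.31 -0.06] rot [-0.3  0.2 -0. ] | rows 1.0 | alt rot [  -0.  -179.8    0.5] shift [ 0.04  0.31 -0.06]
front wall v [-0.0333 -0.0307 -0.0273] 516
end walls u [0.0015 0.0396] [-0.0399 -0.0005]
floor v [-0.0214 -0.0096] 1220
block top 0
```

View pics/n_wrist.png

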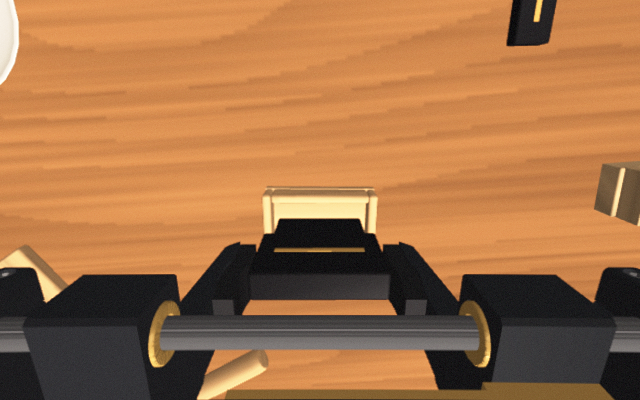

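```bash
python3 -m inch '[0,1,-0.05,-0.3,0.2,0,0,1.7,-0.05,-0.3,0.2,0,0,1.7,-0.05,-0.3,0.2,0,0,1.7,-0.05,-0.3,0.2,0]'
python3 -c "
from t import *
s=sense();print(gpnow(s)[0],s['wrist_force']);plan([.4892,.1885,.110],85.65)"
python3 w.py o_wrist
python3 - <<'E'
from h import *
p=read_camera("side");save(p,"o_side",(250,220,330,300),7)
p=read_camera("scene");save(p,"o_scene",(350,160,430,220),8)
E
```

```text
time_s: 25.85
tool_pos: [0.4882, 0.1884, 0.2402]
eef_rot: [-0.482, 0.52, -0.518, 0.479]
wrist_force: [-0.7, 0.0, -0.5]
finger_gap: 0.0615
[0.4875 0.1882 0.0932] [-0.6818  0.0339 -0.5418]
shift [-0.02 -1.68  0.09] rot [ 0.3 -0.   0.1] | rows 1.0 | alt rot [ -0.1 180.    0.4] shift [-0.02 -1.68  0.09]
[0.4875 0.1882 0.0932] [[-0.0765 -0.0047  0.9971]
 [-0.9971 -0.0012 -0.0765]
 [ 0.0015 -1.     -0.0046]]
2038 0.023820022511944053 ((487.5442810058594, 187.86395263671875), (81.39986419677734, 33.9057502746582), 87.4888916015625)
696 0.05063201235658156 ((468.91619873046875, 188.49630737304688), (61.88242721557617, 49.54880142211914), 85.57685089111328)
top 0.14435514272124864
front z 0.0059783296016384865 slope x [0.0017 0.006 ]  vs y [-0.0062  0.007 ] ymax [0.1431 0.1907]
x ends [-0.0292  0.0314]
```

View pics/o_side.png

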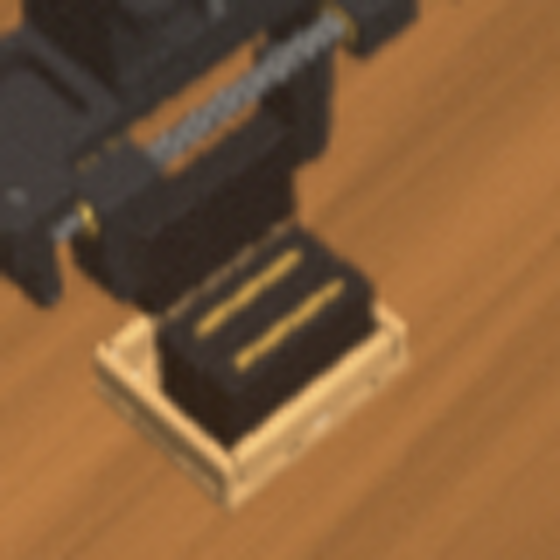

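View pics/o_scene.png

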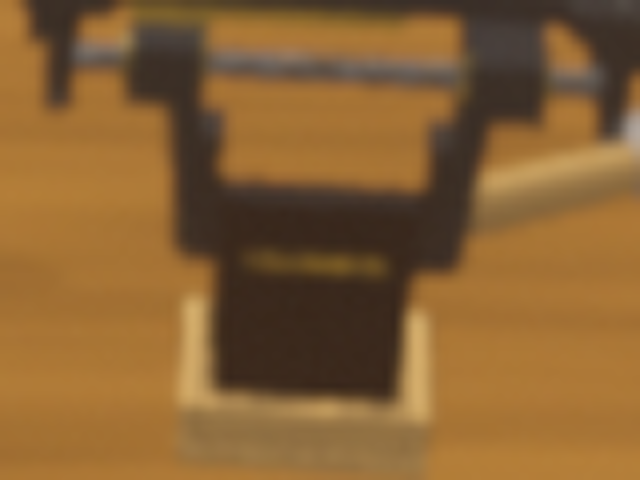

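View pics/o_wrist.png

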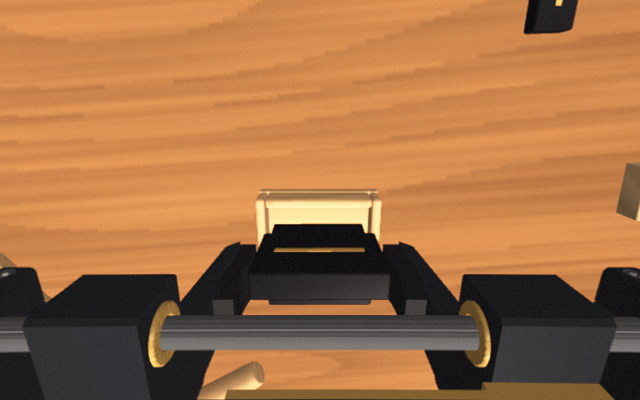

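```bash
python3 -c "
from t import *
for i in range(3):
  s=sense();print(gpnow(s)[0],s['wrist_force'],gpnow(s)[1][2]);plan([.4892,.1885,.093],85.65,s=s);read_camera('side')"
```

```text
[0.4881 0.1883 0.0938] [ 0.0788  0.8546 -1.6681] [ 0.0011 -1.     -0.0035]
shift [-0.01  0.08  0.06] rot [ 0.2 -0.   0.1] | rows 1.0 | alt rot [ -0.1 180.    0.3] shift [-0.01  0.08  0.06]
[0.4882 0.1883 0.0938] [ 0.5558 -0.1096 -0.4472] [ 0.001  -1.     -0.0034]
shift [-0.01  0.08  0.05] rot [ 0.2 -0.   0.1] | rows 1.0 | alt rot [ -0.1 180.    0.3] shift [-0.01  0.08  0.05]
[0.4882 0.1884 0.0938] [-0.4853 -0.3433 -0.9237] [ 0.001  -1.     -0.0033]
shift [-0.01  0.08  0.05] rot [ 0.2 -0.   0.1] | rows 1.0 | alt rot [ -0.1 180.    0.3] shift [-0.01  0.08  0.05]
```

```bash
python3 -m inch '[0,0,0.1,0.2,0,0,0,0,0.1,0.2,0,0,0,0.5,0.1,0.2,0,0,0,1,0.1,0.2,0,0,0,1.4,0.1,0.2,0,0,0,1.4,0.1,0.2,0,0]'
python3 -c "
from t import *
s=sense();print(gpnow(s)[0],s['wrist_force'],s['ft_torque']);plan([.4892,.1885,.047],85.65,s=s)"
```

```text
time_s: 26.75
tool_pos: [0.4889, 0.1882, 0.2256]
eef_rot: [-0.481, 0.519, -0.519, 0.479]
wrist_force: [0.7, 1.1, -0.2]
finger_gap: 0.0617
[0.4886 0.1879 0.0786] [ 0.7175  1.0969 -0.2238] [0.0611 0.0697 0.0248]
shift [-0.04  3.16  0.03] rot [ 0.1 -0.   0.1] | rows 1.0 | alt rot [ -0.2 180.    0.2] shift [-0.04  3.16  0.03]
```

```bash
python3 -m inch '[0,0.5,0,0,0,0,0,0.9,0,0,0,0,0,1.2,0,0,0,0,0,1.5,0,0,0,0,0,1.7,0,0,0,0,0,1.7,0,0,0,0]'
python3 -c "
from t import *
s=sense();print(gpnow(s)[0],s['wrist_force'],s['ft_torque']);plan([.4892,.1885,.047],85.65,s=s)"
```

```text
time_s: 27.35
tool_pos: [0.4893, 0.1883, 0.2093]
eef_rot: [0.481, -0.519, 0.519, -0.48]
wrist_force: [-0.1, -0.5, -0.6]
finger_gap: 0.0616
[0.4892 0.1881 0.0623] [-0.0883 -0.4536 -0.6434] [0.0029 0.0132 0.0221]
shift [-0.02  1.53 -0.01] rot [ 0.  -0.   0.1] | rows 1.0 | alt rot [ -0.1 180.    0.1] shift [-0.02  1.53 -0.01]
```

The slab's lower edge is inside the case and nothing is pressing on it. On to the floor.

```bash
python3 -m inch '[0,0.4,0,0,0,0,0,0.8,0,0,0,0,0,1.1,0,0,0,0,0,1.3,0,0,0,0,0,1.45,0,0,0,0,0,1.45,0,0,0,0]'
python3 -c "
from t import *
s=sense();print(gpnow(s)[0],s['wrist_force'],s['ft_torque']);plan([.4892,.1885,.047],85.65,s=s)"
python3 -m inch '[0,0.1,0,0,0,0,0,0.1,0,0,0,0]'
python3 -c "
from t import *
s=sense();print(gpnow(s)[0],s['wrist_force'],s['ft_torque']);plan([.4892,.1885,.047],85.65,s=s)"
```

```text
time_s: 27.95
tool_pos: [0.4895, 0.1883, 0.195]
eef_rot: [0.481, -0.519, 0.519, -0.48]
wrist_force: [-0.0, -0.0, -0.6]
finger_gap: 0.0618
[0.4894 0.1881 0.048 ] [-0.033  -0.0323 -0.5574] [-0.0058 -0.0328 -0.0048]
shift [-0.02  0.1  -0.03] rot [ 0.  -0.   0.1] | rows 1.0 | alt rot [ -0.1 180.    0. ] shift [-0.02  0.1  -0.03]
time_s: 28.15
tool_pos: [0.4897, 0.1884, 0.1948]
eef_rot: [0.481, -0.519, 0.519, -0.48]
wrist_force: [-0.8, -0.2, 3.6]
finger_gap: 0.0617
[0.4897 0.1882 0.0478] [-0.7623 -0.155   3.5987] [-0.1236  0.2923 -0.0216]
shift [-0.01  0.08 -0.05] rot [-0.  -0.   0.1] | rows 1.0 | alt rot [ -0.1 180.   -0. ] shift [-0.01  0.08 -0.05]
```

```bash
python3 -m inch '[0,0,0,0,0,0,0,0,0,0,0,0,0,0,0,0,0,0,0,0,0,0,0,0]' 0.85
python3 -m inch '[0,-2,0,0,0,0,0,-6,0,0,0,0,0,-10,-2,0,0,0,0,-14,-4,0,0,0,0,-14,-4.5,0,0,0,0,-14,-4.5,0,0,0,0,-14,-4.5,0,0,0]'
python3 - <<'E'
from t import *
s=sense();p=read_camera("wrist");save(p,"q_wrist",(200,60,440,240),3);g,M=gpnow(s)
C=cloud(p,s);P=C.reshape(-1,3)
n=np.linalg.norm(P[:,:2]-[.47,.19],axis=1)<.07
for lo,hi in ((.020,.028),(.044,.058)):
    q=P[n&(P[:,2]>lo)&(P[:,2]<hi)];print(len(q),np.percentile(q[:,2],[2,50,98]),cv2.minAreaRect((q[:,:2]*1000).astype(np.float32)))
c=np.array([.47,.1888]);y=np.radians(85.65);cy=np.array([-np.sin(y),np.cos(y)]);v=(P[:,:2]-c)@cy
for a,b in ((-.025,-.012),(-.008,.008),(.013,.022)):
    m=n&(P[:,2]>.03)&(v>a)&(v<b);print(a,np.median(P[m,2]),m.sum())
p=read_camera("side");save(p,"q_side",(250,220,330,300),7)
E
```

```text
time_s: 28.55
tool_pos: [0.4894, 0.1883, 0.1941]
eef_rot: [0.481, -0.519, 0.519, -0.48]
wrist_force: [1.0, -0.2, -0.4]
finger_gap: 0.0753
time_s: 29.25
tool_pos: [0.4442, 0.1917, 0.3328]
eef_rot: [0.481, -0.519, 0.519, -0.48]
wrist_force: [-0.3, 0.1, -0.9]
finger_gap: 0.075
1616 [0.0204 0.024  0.0256] ((470.8709716796875, 188.67417907714844), (80.82203674316406, 64.1507339477539), 85.63302612304688)
4760 [0.0453 0.0503 0.0518] ((470.0315856933594, 188.3075408935547), (62.656402587890625, 50.62179183959961), 85.52520751953125)
-0.025 0.0502400195420617 1301
-0.008 0.2512045428975211 38140
0.013 0.2065389741536536 9320
```

View pics/q_wrist.png

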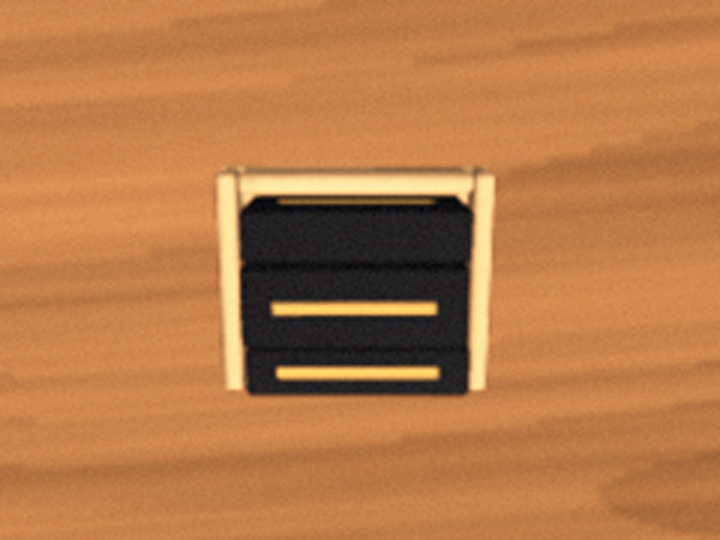

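View pics/q_side.png

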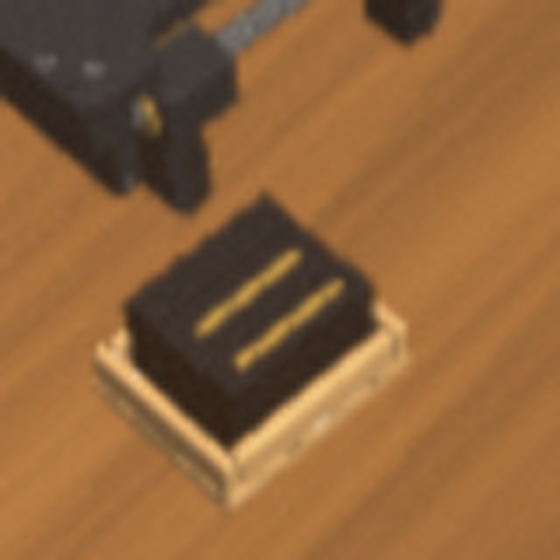

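All three pieces are in the case, with their tops level at about 50 mm and a combined outline of 62.7 × 50.6 mm. In the crop the slab, block and packed slab lie at rows 235, 305 and 372. The gripper is clear, so I am handing in.

```bash
python3 -c "
from h import *
s=sense();print(s['time_s'],s['wrist_force']);print(hand_in())"
```

```text
29.35 [-0.59515102  0.17078005 -0.50581432]
the job is handed in; nothing more can be done
None
```

The three ink pieces now stand on edge side by side in the case, and I handed the job in at 29.4 s of the 62 s allowed.

- **Block:** I set it in the case first and pushed it, together with the packed slab, against the far wall.
- **Flat slab:** I laid it in the V-shaped rest and let go. I then took it again by its ends the other way and lowered it on edge into the gap, until it pressed on the floor with about 3.6 N.

**Last checks:**
- **Height:** All three tops are level at about 50 mm, which is a 6 mm floor plus 44 mm pieces.
- **Outline:** The combined outline measures 62.7 × 50.6 mm, in line with the case to within 0.2°.
- **Gripper:** It was clear of everything and read under 1 N.
- **Failed check:** My separate per-piece height readings for the block and the packed slab were spoiled by finger points in the depth picture. The combined reading and the pictures cover those two instead.
- **Not measured:** I did not re-measure the bystanders at the end. None was touched as far as the forces and pictures showed.

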